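# Shingle slide carriers along the drying tray

### The arm

A 6-joint arm with a two-finger parallel gripper is mounted at the origin on a cart in front of the work surface, level with it; the furniture and walls round the work are solid. World frame = base frame: x ahead of the robot, y to its left, z up, the work surface at z = 0. Lengths are in mm, angles in rad, forces in N, time in s.
With the tool pointing down it reaches from about 300 to 750 mm from the base axis. Payload 8.5 kg.
Tool frame: the origin (TCP) lies at the very end of the fingers, on their centre line; the grasp point (between the pads) lies 19 mm behind it; z points along the fingers, y is the line along which they close (so a half turn about z gives the same grasp; the last joint's range is limited). The gripper opens to 85 mm and grips with 20 to 120 N. Pads are 22 mm wide; open, the fingers measure 114 mm over their backs; the gripper's body (76 mm by 85 mm) begins 54 mm behind the grasp point. The pads swing forward as they close: fully open they stand 13 mm farther back than shut.
Start: joints at [0.994, 0.381, 1.297, -0, 1.464, -0.215], TCP at [194.667, 514.378, 192.822] pointing down, gripper open.
Joint ranges: [-3.11, 3.11], [-0.89, 2.33], [0.22, 2.48], [-1.42, 4.56], [0.17, 2.85], [-2.88, 2.88]. Speed limits (rad/s): [2.39, 2.39, 3.14, 3.14, 3.14, 3.14].

### API

Orientations are given as a rotation vector (axis times angle).
In Python, from workcell import robot, cams, spotter gives the robot as it stands.
- The arm moves only by the tool carry_out, never from a script. Its argument "motion" is one flat list of numbers, 6 for each row, row after row: the shift along the tool's x, y, z as a fraction of full scale, then the turn, a rotation vector about the tool's x, y, z as a fraction of full scale. In form: [x, y, z, wx, wy, wz, x, y, z, wx, wy, wz, ...]. A call has exactly 10 rows; each row is the pose to reach, as a shift and turn from the pose commanded when the call began, along the tool's axes at that moment, turning the shorter way round; what a row does not reach only later rows make up. Full scale, the value 1, is 750 mm for a shift and 2 pi rad for a turn. A row lasts 1/10 s, in which the tool goes at most 50 mm and 8.59 degrees, less where a joint would pass 70% of its speed; a pose out of reach is approached as far as the arm can. A call with a number of a shift or a turn outside -1 to 1 is refused whole. A call with a gripper value outside its range is refused whole. "jaw" is the opening, from -1 (shut) to 1 (fully open), set as the call begins (left out, the last holds). The fingers move at their own pace and stop on an object; "force" is the grip in N (left out, the last holds). Time passes only in rows, so rows that repeat a pose let the fingers close, or fill a call up. It gives the time, the measured TCP pose, the force, the opening and the grip force at its end, in the units of the state.
- robot.get_state(): the state, without advancing time (a new reading comes with each control period).
- cams.get_image(name): name is "side" or "top"; returns (picture, depth): 400x640x3 uint8, red, green, blue; 400x640 float32, mm along the optical axis (not along the pixel's ray), 0 where there is no reading.
- cams.camera_params(name): a dict with "intrinsics" (3x3 intrinsics, pixels), "position" and "rotation" of the camera in the world. Camera axes: x right, y up, looking along -z (the intrinsics and any distortion apply to the point x, -y, -z); pixel columns grow to the right and rows downward; lengths in mm; the calibration is good to about 2 mm. A picture is of the moment at which its call begins. camera_params takes no time and is no camera call.
- robot.close_job(): hands the job in; it is judged then, once.
Trained networks look in the newest picture that a camera, given by its name, has taken for a name from the list of things; names that differ only in an ending like _2 or _b are one class to them, and where a whole thing is asked for, a point or a joint stands for the part that bears it (a point fixed in the world has none). Each returns a list of dicts, best first, with "confidence" (0 to 1); they miss things now and then, are a little off and sometimes report something else, mostly with a low value. They report only what shows in the picture. A call takes as long as a camera call. They do not tell look-alikes from the thing itself.
- spotter.spot_in(camera, name): "centre" ([x, y, z] in mm, in world coordinates, good to about 4 mm: the middle of the surface that is visible of it).
The state is a dict: "time_s": time; "qpos": joint angles; "joint_velocities": joint speeds; "joint_efforts": joint torques, N m; "position": TCP position; "tool_rot": TCP orientation; "force": force on the tool from outside, world axes, zero at the start; "wrist_torque": the same for the moment, N m; "opening": finger opening in mm; "grip_force": force on a finger pad.
Only numpy, scipy, OpenCV 4.12 (cv2) and the standard library are available. Lean on these libraries where they do the work, as an engineer would, in place of code of your own. Each camera call takes 0.05 s, during which the arm holds its last target. There are 200 camera calls.

### The job

Lay the three slide carriers along the drying tray as an overlapping shingled row: the blue one first, flat and close up to the fixed stop, then the yellow one lapped over the free end of the blue, then the red one lapped over the yellow in the same way. Each should cover about the last third of the carrier before it, square and centred on the tray, with every coloured label band towards the fixed stop so that all three labels stay in sight. Finally slide the tray's sliding stop (the metal block with the black grip) up against the red carrier's lower edge so the row cannot creep, without pushing the row together, and leave the other things on the bench alone.

Things in the scene. Friction and masses are not known exactly. Their poses are not given: they have to be found in the camera images.
- tray: fixed open-sided white drying tray, a board 280 x 100 x 10 mm without side rims; a grey fixed stop, 24 mm above the board, stands across its -x end (left as the robot sees it), a sliding stop is near its +x end. Origin: centre of its underside; x along the row from fixed to sliding stop (roughly world -y), y across, z up
- tray_stop (a point): point at the foot of the fixed stop's inner face, on the board's top, on the centre line; axes as the tray's. A carrier that touches the stop has its origin 38 mm further along x
- slide (a joint): sliding stop's travel in m towards the fixed stop: 0 fully back, 0.10 at most; starts between 0 and 0.015. Stays where it is left (about 2 N of friction)
- slide_face (a point): foot of the sliding stop's face that looks at the row, on the centre line at the height of the board's top; axes as the tray's (x points away from the row). The metal block is 30 mm long (x), 88 mm wide, 14.5 mm high
- slide_grip (a point): point inside the sliding stop's black grip, a rib 26 mm long along x, 14 mm wide along y, whose top is 38 mm and foot 14.5 mm above the board; this point is 15 mm behind the face, 30 mm above the board (8 mm below the rib's top). Pinch it across y
- blue: flat slide carrier, rigid plate 76 x 48 x 10 mm, about 90 g, white with two grey windows and an 18 mm wide blue label band across one end. Origin: centre of its underside; x along the 76 mm length (label at the -x end), y along the 48 mm width, z up. Starts flat on the bench, x roughly to world -y. Pick from above across its 48 mm width
- blue_label (a point): top centre of the blue label band: 29 mm from the carrier's centre towards its -x end, 10 mm above its underside
- yellow: flat slide carrier, rigid plate 76 x 48 x 10 mm, about 90 g, white with two grey windows and an 18 mm wide yellow label band across one end. Origin: centre of its underside; x along the 76 mm length (label at the -x end), y along the 48 mm width, z up. Starts flat on the bench, x roughly to world -y. Pick from above across its 48 mm width
- yellow_label (a point): top centre of the yellow label band: 29 mm from the carrier's centre towards its -x end, 10 mm above its underside
- red: flat slide carrier, rigid plate 76 x 48 x 10 mm, about 90 g, white with two grey windows and an 18 mm wide red label band across one end. Origin: centre of its underside; x along the 76 mm length (label at the -x end), y along the 48 mm width, z up. Starts flat on the bench, x roughly to world -y. Pick from above across its 48 mm width
- red_label (a point): top centre of the red label band: 29 mm from the carrier's centre towards its -x end, 10 mm above its underside
- red_foot (a point): middle of the red carrier's lower edge at the end away from its label: 38 mm from its centre along its +x, on the underside
- microscope: fixed black microscope, about 0.3 m high, standing behind the tray: it fills about x 0.57 to 0.78, y -0.21 to -0.03; the arm and gripper must go round its front (robot side), above the tray. Origin under its middle
- label_tape: bystander: roll of beige tape lying flat, 100 mm across, 25 mm high; origin under its centre
- timer: bystander: round cream bench timer (the nearer of two), 64 mm across, 43 mm high; origin under its centre
There are look-alikes about, which are no part of the job. What is shaped like the red but orange is not meant.

How it is judged (in metres and radians):
On the way, in this order (a step that is already met when the one before it is completed fails the run):
1. the blue carrier lies flat on the tray close to the fixed stop, label towards the stop (x of blue in the frame of tray_stop between 0.034 and 0.046 m and y of blue in the frame of tray_stop between -0.01 and 0.01 m and angle between the y axis of blue and the y axis of tray_stop, either way round below 0.15 rad and x of blue_label in the frame of tray_stop below 0.02 m and angle between blue's own z axis and vertical below 0.06 rad and z of blue in the frame of tray_stop between -0.002 and 0.003 m), for 0.2 s.
2. the yellow carrier is lapped over the blue one's free end (all of step 1 and x of yellow in the frame of blue between 0.042 and 0.06 m and z of yellow in the frame of blue between 0.004 and 0.0145 m and angle between yellow's own z axis and vertical between 0.08 and 0.36 rad and y of yellow in the frame of tray_stop between -0.01 and 0.01 m and angle between the y axis of yellow and the y axis of tray_stop, either way round below 0.15 rad and x of yellow_label in the frame of tray_stop below 0.09 m), for 0.2 s.
3. the red carrier is lapped over the yellow one's free end (all of step 2 and x of red in the frame of yellow between 0.042 and 0.06 m and z of red in the frame of yellow between 0.004 and 0.0145 m and angle between red's own z axis and vertical between 0.08 and 0.36 rad and y of red in the frame of tray_stop between -0.01 and 0.01 m and angle between the y axis of red and the y axis of tray_stop, either way round below 0.15 rad and x of red_label in the frame of tray_stop below 0.143 m), for 0.2 s.
4. the sliding stop stands against the red carrier's lower edge (x of red_foot in the frame of slide_face between -0.006 and 0.003 m and x of red in the frame of yellow between 0.042 and 0.06 m and z of red in the frame of yellow between 0.004 and 0.0145 m and angle between red's own z axis and vertical between 0.08 and 0.36 rad and y of red in the frame of tray_stop between -0.01 and 0.01 m and angle between the y axis of red and the y axis of tray_stop, either way round below 0.15 rad and x of red_label in the frame of tray_stop below 0.143 m), for 0.2 s.
At the end, for the whole second after the job is handed in: Blue flat within 8 mm of the fixed stop; yellow lapped on blue, red on yellow, sloping, each overlapping by 16 to 34 mm; all within 10 mm of the centre line, square within 8 degrees, labels to the fixed stop; sliding stop within 6 mm of red's lower edge; all at rest, released (all of step 2 and all of step 4 and linear speed of each of blue, yellow, red below 0.01 m/s and velocity of joint slide between -0.01 and 0.01 m/s); the robot touches nothing.
It fails at once if the tape roll is displaced by more than 30 mm (distance of label_tape from where it was at the start of the episode above 0.03 m).
It fails at once if the timer is displaced by more than 30 mm (distance of timer from where it was at the start of the episode above 0.03 m).
It also fails if it takes over 72 s, if anything falls off the work surface, if the arm or the gripper's body presses on something with over 40 N, if the wrist force passes 120 N, or if a joint passes its speed limit or range.

## Working session

There is one attempt and no reset: what is moved stays moved. The work goes in short steps, Python scripts to look and compute and a tool call to move; the robot and the scene stay as the last step left them, time stands still between calls to the robot, and variables do not carry over. Pictures are saved under pics/ and viewed, at most 10 in all, crops included, and the job is handed in when it is done.

Besides the shell and the picture viewer there is one more tool, called after "Emit:" as name(argument=value, ...) on one line, values as JSON. carry_out: Moves the arm, as the interface text tells. Shift numbers are shares of 750 mm and turn numbers shares of 2 pi rad, none past 1 either way. Its arguments: {"type":"object","properties":{"motion":{"type":"array","items":{"type":"number"}},"jaw":{"type":"number"},"force":{"type":"number"}},"required":["motion"]}

```bash
ls; mkdir -p pics
cat > h.py <<'E'
import numpy as np, cv2
from workcell import robot, cams, spotter
from scipy.spatial.transform import Rotation as R
def grab(n):
    im,d=cams.get_image(n); p=cams.camera_params(n); return im,d,p
def pts(d,p):
    K=np.array(p["intrinsics"]); Rm=np.array(p["rotation"]); 
    if Rm.shape!=(3,3): Rm=R.from_rotvec(Rm).as_matrix()
    v,u=np.mgrid[:d.shape[0],:d.shape[1]]
    x=(u-K[0,2])/K[0,0]*d; y=(v-K[1,2])/K[1,1]*d
    return np.stack([x,-y,-d],-1)@Rm.T+np.array(p["position"])
def save(n,im): cv2.imwrite('pics/'+n+'.png',im[:,:,::-1])
E
python3 - <<'E'
from h import *
s=robot.get_state(); print(s)
for n in("top","side"):
    im,d,p=grab(n); save(n+'0',im); print(n,p)
    if n=="top": np.save('top0.npy',pts(d,p))
for n in ["tray","blue","yellow","red","slide_grip","label_tape","timer"]:
    print(n,[(np.round(q["centre"]).tolist(),round(q["confidence"],2)) for q in spotter.spot_in("top",n)])
E
```

```text
pics
{'time_s': 0.0, 'qpos': array([ 9.93671925e-01,  3.81181038e-01,  1.29829258e+00, -8.60390047e-06,
        1.46359380e+00, -2.15335067e-01]), 'joint_velocities': array([-3.07555554e-04, -6.84659258e-04, -7.02893575e-05, -8.96679826e-04,
       -2.21506463e-03,  8.16163395e-04]), 'joint_efforts': array([-6.22458683e-04, -4.48474932e+01, -2.31276208e+01, -2.03169338e-04,
        4.87653495e-03, -1.27170108e-05]), 'position': array([194.49214446, 514.07680881, 192.209126  ]), 'tool_rot': array([-5.65100494e-01, -3.08977911e+00,  2.14186417e-03]), 'force': array([ 0.1912136 , -0.20645319,  0.41092768]), 'wrist_torque': array([ 0.02291476,  0.02334661, -0.0154214 ]), 'grip_force': 0.0, 'opening': 85.39852554004374}
top {'intrinsics': array([[375.85046963,   0.        , 318.06798777],
       [  0.        , 375.85046963, 200.30311592],
       [  0.        ,   0.        ,   1.        ]]), 'position': array([ 526.55732152, -318.8570716 , 1094.44684775]), 'rotation': array([ 0.00936165, -0.03396193, -1.59417207])}
side {'intrinsics': array([[491.59411226,   0.        , 314.34072073],
       [  0.        , 491.59411226, 204.51318645],
       [  0.        ,   0.        ,   1.        ]]), 'position': array([  420.18641608, -1546.68087316,   825.42444173]), 'rotation': array([ 1.01655895, -0.0547021 , -0.11658842])}
tray [([438.0, -121.0, 8.0], 0.78)]
blue [([567.0, -419.0, 12.0], 0.69)]
yellow [([413.0, -399.0, 10.0], 0.81), ([678.0, -428.0, 31.0], 0.21)]
red [([600.0, -309.0, 8.0], 0.75), ([439.0, -689.0, 12.0], 0.74)]
slide_grip []
label_tape [([747.0, -324.0, 22.0], 0.6), ([445.0, -232.0, 29.0], 0.2)]
timer [([675.0, -427.0, 32.0], 0.72)]
```

View pics/top0.png

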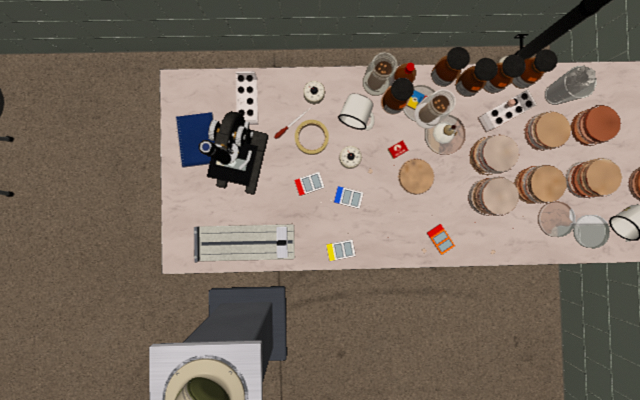

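View pics/side0.png

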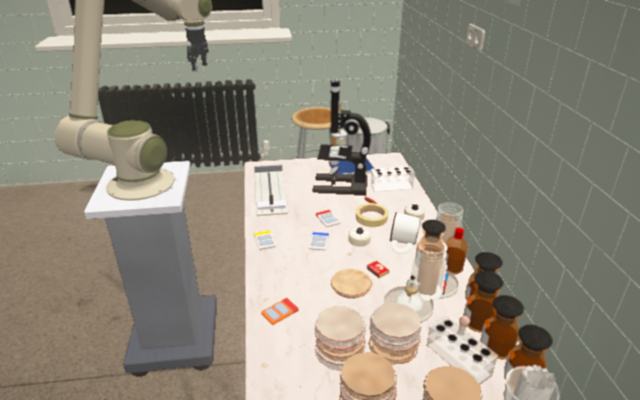

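Red candidates in the top picture: (309,184), with a red band on a white plate, and (441,240), which is orange all over and so the look-alike. The small red box at (398,149) isn't a carrier. The one at (309,184) fits. I'll confirm it in a crop and measure.

```bash
cat >> h.py <<'E'
def plate(P,c,zlo=5,zhi=16,r=48):
    m=(np.hypot(P[...,0]-c[0],P[...,1]-c[1])<r)&(P[...,2]>zlo)&(P[...,2]<zhi)
    q=P[m]; return m,q
def rect(q):
    (cx,cy),(w,h),a=cv2.minAreaRect(q[:,:2].astype(np.float32))
    mu=q[:,:2].mean(0); ev,V=np.linalg.eigh(np.cov((q[:,:2]-mu).T)); v=V[:,1]; v=v if v[1]<0 else -v
    return np.round([cx,cy,w,h,a],1),np.round(mu,1),round(float(np.degrees(np.arctan2(v[1],v[0]))),1),round(float(np.median(q[:,2])),1),len(q), np.round(np.sqrt(ev*12),1)
E
python3 - <<'E'
from h import *
im=cv2.imread('pics/top0.png')[:,:,::-1]; P=np.load('top0.npy')
for n,c in dict(blue=(567,-419),yellow=(413,-399),red=(600,-309)).items():
    b=P[(np.hypot(P[...,0]-c[0],P[...,1]-c[1])<70)&(np.hypot(P[...,0]-c[0],P[...,1]-c[1])>52)][:,2]
    z0=np.median(b); m,q=plate(P,c,z0+4,z0+16); print(n,'bench',round(z0,1),*rect(q))
# tray
x,y,z=P[...,0],P[...,1],P[...,2]
reg=(x>360)&(x<520)&(y<30)&(y>-320)
for lo,hi,t in((4,16,'board'),(19,29,'slide?'),(30,42,'stop'),(42,60,'grip')):
    q=P[reg&(z>lo)&(z<hi)]
    if len(q)>5: print(t,*rect(q),q.min(0).round(),q.max(0).round())
crop=cv2.resize(im[160:275,180:460],None,fx=2.8,fy=2.8,interpolation=cv2.INTER_CUBIC); save('crop1',crop)
E
```

```text
blue bench 1.1 [ 566.6 -424.8   76.5   70.6   75.9] [ 563.4 -423.6] -103.7 11.4 440 [49.8 76.5]
yellow bench 0.7 [ 418.8 -396.5   82.1   76.2   11.5] [ 411.8 -398. ] -82.2 11.1 454 [50.7 76.5]
red bench 0.9 [ 601.6 -313.4   90.9   76.2   17.3] [ 604.9 -312.1] -73.9 11.4 445 [52.6 75.6]
board [ 4.399e+02 -1.451e+02  1.590e+02  3.480e+02  1.000e-01] [ 440.3 -121.2] -90.4 10.7 3125 [110.  270.2] [ 360. -319.    4.] [519.  29.  16.]
slide? [ 439.5 -119.5  251.4   93.3   89. ] [ 441.3 -202.7] -90.8 25.3 307 [ 95.2 268.8] [ 395. -246.   19.] [488.   6.  29.]
stop [ 4.403e+02 -1.131e+02  9.810e+01  2.551e+02  3.000e-01] [442.   -6.2] -92.1 34.4 138 [ 98.3 204.3] [ 391. -241.   30.] [489.  15.  40.]
grip [ 440.  -231.1   13.7   24.9    0.5] [ 439.4 -231.3] -89.0 48.8 50 [13.9 27.1] [ 433. -244.   42.] [ 447. -219.   54.]
```

View pics/crop1.png

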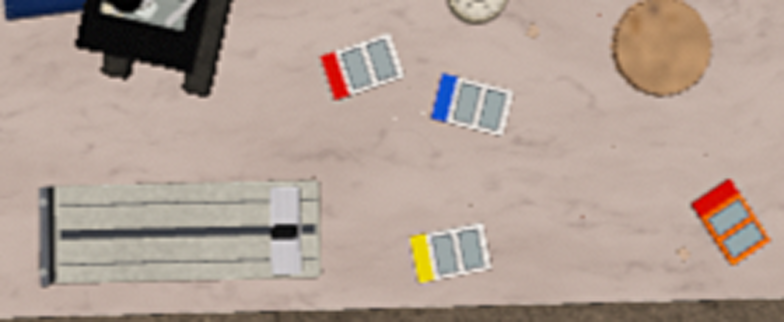

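The crop confirms it. The red carrier at crop (360,67) is a white plate with a red band on the stop side, and the one at (730,222) is an orange plate, the decoy. Next I'll measure the tray accurately and make a planning helper.

```bash
cat >> h.py <<'E'
import json,os
# commanded pose book-keeping: cmd.json holds {"p":[mm],"r":[rotvec]}
def load():
    if os.path.exists('cmd.json'): c=json.load(open('cmd.json')); return np.array(c['p']),R.from_rotvec(c['r'])
    return np.array([194.667,514.378,192.822]),R.from_rotvec([-5.65100494e-01,-3.08977911,2.1e-3])
def did(row):
    p,r=load(); row=np.array(row); p2=p+r.apply(row[:3]*750); r2=r*R.from_rotvec(row[3:]*2*np.pi)
    json.dump(dict(p=p2.tolist(),r=r2.as_rotvec().tolist()),open('cmd.json','w'))
def tool(yaw,pitch=0):  # tool y at heading yaw (deg), down, pitched by 'pitch' rad about tool y
    c,s=np.cos(np.radians(yaw)),np.sin(np.radians(yaw))
    return R.from_matrix(np.array([[-s,c,0],[c,s,0],[0,0,-1]]).T)*R.from_rotvec([0,pitch,0])
def plan(*wps):   # (x,y,z,yaw,pitch)
    p,r=load()
    for x,y,z,yaw,pit in wps:
        t=r.inv()*tool(yaw,pit)
        print((x,y,z,yaw,pit),np.r_[r.inv().apply(np.array([x,y,z])-p)/750,t.as_rotvec()/2/np.pi].round(4).tolist())
def st():
    s=robot.get_state(); p,r=load()
    e=(r.inv()*R.from_rotvec(s['tool_rot'])).magnitude()
    print('t',round(s['time_s'],2),'pos',s['position'].round(1),'cmd',p.round(1),'angerr',round(e,4),'F',s['force'].round(1),'open',round(s['opening'],1),'grip',round(s['grip_force'],1))
E
sed -i 's/(r=r2)/(r=r2)/' h.py
python3 - <<'E'
from h import *
P=np.load('top0.npy'); x,y,z=P[...,0],P[...,1],P[...,2]
q=P[(z>29)&(z<40)&(y>-20)&(y<30)&(x>380)&(x<500)]; print('fixstop',*rect(q),'y pct',np.percentile(q[:,1],[2,10,50,90,98]).round(1))
q=P[(z>18)&(z<30)&(y<-180)&(y>-260)&(x>380)&(x<500)]; print('slide',*rect(q),'y pct',np.percentile(q[:,1],[2,10,50,90,98]).round(1),'x',np.percentile(q[:,0],[1,99]).round(1))
q=P[(z>8)&(z<14)&(y<-20)&(y>-200)&(x>380)&(x<500)]; 
for lo in range(-200,-20,30):
    k=q[(q[:,1]>lo)&(q[:,1]<lo+30)]; print(lo+15,np.percentile(k[:,0],[0.5,50,99.5]).round(1),np.median(k[:,2]).round(1))
q=P[(z>6)&(x>395)&(x<485)&(y<-200)&(y>-300)]; print('board far end',np.percentile(q[:,1],[0,0.5,1]).round(1))
plan((565,-423,120,-13.7,0),(565,-423,30,-13.7,0))
print(R.from_rotvec([-5.65100494e-01,-3.08977911,2.1e-3]).as_matrix().round(3))
E
```

```text
fixstop [4.397e+02 9.200e+00 9.810e+01 1.080e+01 1.000e-01] [441.6   9.2] -179.2 34.3 133 [ 10.  100.2] y pct [ 4.6  5.5  8.7 13.6 14.5]
slide [ 440.  -230.8   29.    85.4   88.9] [ 440.7 -231.4] -0.9 25.3 281 [31.7 95.4] y pct [-245.5 -244.3 -231.6 -218.7 -216.2] x [397.7 482.5]
-185 [391.2 443.1 488.9] 11.0
-155 [391.7 440.7 489.5] 10.9
-125 [392.5 441.2 489.8] 11.1
-95 [390.3 439.4 488.2] 10.8
-65 [391.1 440.4 488.9] 10.7
-35 [392.2 440.4 489.6] 10.8
board far end [-292.  -264.9 -264.6]
(565, -423, 120, -13.7, 0) [-0.9042, -0.994, 0.0982, -0.0002, 0.0001, 0.2305]
(565, -423, 30, -13.7, 0) [-0.9043, -0.9939, 0.2182, -0.0002, 0.0001, 0.2305]
[[-0.935  0.354 -0.001]
 [ 0.354  0.935 -0.001]
 [ 0.    -0.001 -1.   ]]
```

Run:
```python
from h import *
plan((370,75,150,25,0))
```

```text
(370, 75, 150, 25, 0) [-0.426, -0.4651, 0.0576, -0.0002, 0.0, 0.123]
```

Emit:
carry_out(motion=[-0.426,-0.465,0.0575,0,0,0.123,-0.426,-0.465,0.0575,0,0,0.123,-0.426,-0.465,0.0575,0,0,0.123,-0.426,-0.465,0.0575,0,0,0.123,-0.426,-0.465,0.0575,0,0,0.123,-0.426,-0.465,0.0575,0,0,0.123,-0.426,-0.465,0.0575,0,0,0.123,-0.426,-0.465,0.0575,0,0,0.123,-0.426,-0.465,0.0575,0,0,0.123,-0.426,-0.465,0.0575,0,0,0.123], jaw=0.46, force=30)

```text
time_s: 1.45
position: [371.1, 72.1, 149.7]
tool_rot: [1.692, 2.646, -0.0]
force: [0.0, 0.9, -0.2]
opening: 62.2
grip_force: 0.0
```

Run:
```python
from h import *
did([-0.426,-0.465,0.0575,0,0,0.123]); st()
plan((564,-423.5,90,-13.7,0))
```

```text
t 1.45 pos [371.1  72.1 149.7] cmd [370.   75.1 150.1] angerr 0.0034 F [ 0.   0.9 -0.2] open 62.2 grip 0.0
(564, -423.5, 90, -13.7, 0) [-0.7117, -0.0463, 0.0807, -0.0001, 0.0002, 0.1075]
```

Emit:
carry_out(motion=[-0.65,-0.043,0.073,0,0,0.1075,-0.65,-0.043,0.073,0,0,0.1075,-0.65,-0.043,0.073,0,0,0.1075,-0.65,-0.043,0.073,0,0,0.1075,-0.65,-0.043,0.073,0,0,0.1075,-0.65,-0.043,0.073,0,0,0.1075,-0.65,-0.043,0.073,0,0,0.1075,-0.65,-0.043,0.073,0,0,0.1075,-0.65,-0.043,0.073,0,0,0.1075,-0.65,-0.043,0.073,0,0,0.1075])

```text
time_s: 2.45
position: [547.1, -382.8, 94.3]
tool_rot: [2.472, 1.939, -0.0]
force: [0.3, 0.1, 0.1]
opening: 62.0
grip_force: 0.0
```

Run:
```python
from h import *
did([-0.65, -0.043, 0.073, 0, 0, 0.1075]); st()
plan((564,-423.5,60,-13.7,0),(564,-423.5,30,-13.7,0),(564,-423.5,12,-13.7,0),(564,-423.5,1.5,-13.7,0))
```

```text
t 2.45 pos [ 547.1 -382.8   94.3] cmd [ 546.7 -380.5   95.8] angerr 0.0016 F [0.3 0.1 0.1] open 62.0 grip 0.0
(564, -423.5, 60, -13.7, 0) [-0.0502, 0.036, 0.0477, -0.0001, 0.0002, -0.0]
(564, -423.5, 30, -13.7, 0) [-0.0501, 0.0361, 0.0877, -0.0001, 0.0002, -0.0]
(564, -423.5, 12, -13.7, 0) [-0.0501, 0.0361, 0.1117, -0.0001, 0.0002, -0.0]
(564, -423.5, 1.5, -13.7, 0) [-0.0501, 0.0361, 0.1257, -0.0001, 0.0002, -0.0]
```

Emit:
carry_out(motion=[-0.05,0.036,0.045,0,0,0,-0.05,0.036,0.065,0,0,0,-0.05,0.036,0.085,0,0,0,-0.05,0.036,0.1,0,0,0,-0.05,0.036,0.11,0,0,0,-0.05,0.036,0.117,0,0,0,-0.05,0.036,0.122,0,0,0,-0.05,0.036,0.125,0,0,0,-0.05,0.036,0.125,0,0,0,-0.05,0.036,0.125,0,0,0])

```text
time_s: 3.45
position: [564.3, -423.3, 1.6]
tool_rot: [2.47, 1.94, 0.0]
force: [-0.1, -0.1, -0.2]
opening: 62.4
grip_force: 0.0
```

Emit:
carry_out(motion=[0,0,0,0,0,0,0,0,0,0,0,0,0,0,0,0,0,0,0,0,0,0,0,0,0,0,0,0,0,0,0,0,0,0,0,0,0,0,-0.01,0,0,0,0,0,-0.03,0,0,0,0,0,-0.06,0,0,0,0,0,-0.08,0,0,0], jaw=-1, force=35)

```text
time_s: 4.45
position: [564.7, -423.8, 64.3]
tool_rot: [2.468, 1.938, 0.0]
force: [-1.3, -0.0, 0.2]
opening: -0.0
grip_force: 0.0
```

Run:
```python
from h import *
did([-0.05, 0.036, 0.125, 0, 0, 0]); did([0,0,-0.08,0,0,0]); st()
im,d,p=grab("top"); Q=pts(d,p); save('top1',im)
plan((440.4,-38,75,0,0),(440.4,-38,30,0,0),(440.4,-38,14,0,0),(440.4,-38,11.5,0,0))
```

```text
t 4.45 pos [ 564.7 -423.8   64.3] cmd [ 564.  -423.4   62. ] angerr 0.0032 F [-1.3 -0.   0.2] open -0.0 grip 0.0
(440.4, -38, 75, 0, 0) [0.4601, -0.2819, -0.0178, -0.0001, 0.0002, -0.0381]
(440.4, -38, 30, 0, 0) [0.4602, -0.2819, 0.0422, -0.0001, 0.0002, -0.0381]
(440.4, -38, 14, 0, 0) [0.4602, -0.2819, 0.0636, -0.0001, 0.0002, -0.0381]
(440.4, -38, 11.5, 0, 0) [0.4602, -0.2819, 0.0669, -0.0001, 0.0002, -0.0381]
```

The jaw closed to 0, so the grasp missed. I'll look.

Run:
```python
from h import *
im,d,p=grab("side"); save('side1',cv2.resize(im[170:300,220:420],None,fx=4,fy=4,interpolation=cv2.INTER_CUBIC))
im,d,p=grab("top"); Q=pts(d,p)
b=cv2.inRange(cv2.cvtColor(im,cv2.COLOR_RGB2HSV),(100,120,80),(130,255,255))>0
m=b&(np.hypot(Q[...,0]-567,Q[...,1]+419)<70); print('blue label',m.sum(),Q[m].mean(0).round(1))
P=np.load('top0.npy'); im0=cv2.imread('pics/top0.png')[:,:,::-1]; b=cv2.inRange(cv2.cvtColor(im0,cv2.COLOR_RGB2HSV),(100,120,80),(130,255,255))>0
m=b&(np.hypot(P[...,0]-567,P[...,1]+419)<70); print('before',m.sum(),P[m].mean(0).round(1))
```

```text
blue label 48 [ 563.4 -391.4   10.6]
before 83 [ 571.7 -394.6   11.2]
```

View pics/side1.png

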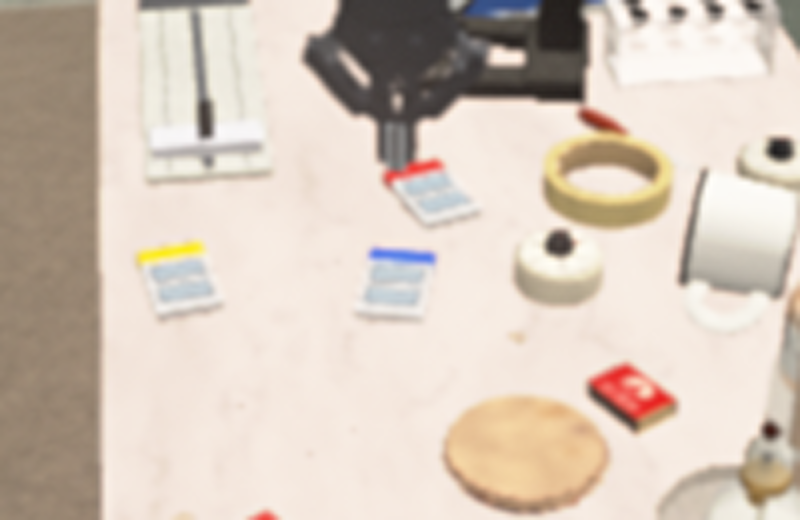

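The fingers closed above the plate and blue stayed on the bench. I'll step aside and measure it again.

Emit:
carry_out(motion=[0.05,0,0,0,0,0,0.1,0,0,0,0,0,0.15,0,0,0,0,0,0.2,0,0,0,0,0,0.2,0,0,0,0,0,0.2,0,0,0,0,0,0.2,0,0,0,0,0,0.2,0,0,0,0,0,0.2,0,0,0,0,0,0.2,0,0,0,0,0], jaw=0.32)

```text
time_s: 5.6
position: [599.4, -278.1, 61.1]
tool_rot: [-2.471, -1.939, 0.0]
force: [0.5, 0.1, -0.1]
opening: 56.4
grip_force: 0.0
```

```bash
cat >> h.py <<'E'
COL=dict(blue=((100,120,80),(130,255,255)),yellow=((22,150,120),(35,255,255)),red=((172,150,120),(180,255,255)))
def carrier(n,c,r=50,zlo=5,zhi=16):
    im,d,p=grab("top"); P=pts(d,p); m,q=plate(P,c,zlo,zhi,r)
    hsv=cv2.cvtColor(im,cv2.COLOR_RGB2HSV); lm=(cv2.inRange(hsv,*COL[n])>0)&(np.hypot(P[...,0]-c[0],P[...,1]-c[1])<r)
    print(n,'centroid',rect(q)[1:], 'label',P[lm].mean(0).round(1),lm.sum()); return im,P
E
python3 - <<'E'
from h import *
did([0.2,0,0,0,0,0]); st()
P=np.load('top0.npy')
im,Q=carrier('blue',(565,-422))
# fingertip height in this view of side camera
im,d,p=grab("side"); S=pts(d,p); pos=robot.get_state()['position']
m=(np.hypot(S[...,0]-pos[0],S[...,1]-pos[1])<60)&(S[...,2]>pos[2]-15)&(S[...,2]<pos[2]+60); q=S[m]
print('tips: z pct rel TCP',np.percentile(q[:,2]-pos[2],[0,0.5,1,2,5]).round(1),len(q))
E
```

```text
t 5.6 pos [ 599.4 -278.1   61.1] cmd [ 599.6 -277.6   61.8] angerr 0.0017 F [ 0.5  0.1 -0.1] open 56.4 grip 0.0
blue centroid (array([ 563.3, -424.1]), -103.6, 11.0, 443, array([50.8, 76.8])) label [ 571.8 -394.6   10.9] 83
tips: z pct rel TCP [43.3 43.6 43.9 44.5 45.3] 38
```

Run:
```python
from h import *
im,d,p=grab("side"); K=np.array(p["intrinsics"]); Rm=R.from_rotvec(p["rotation"]).as_matrix(); pos=robot.get_state()['position']
def proj(w):
    c=(np.array(w)-p["position"])@Rm; return np.array([K[0,0]*c[0]/-c[2]+K[0,2],K[1,1]*-c[1]/-c[2]+K[1,2],-c[2]])
u=proj(pos); print(u)
yv=tool(-13.7).as_matrix()[:,1]
x0,y0=int(u[0])-30,int(u[1])-45
c=cv2.resize(im[y0:y0+70,x0:x0+80],None,fx=8,fy=8,interpolation=cv2.INTER_CUBIC).copy()
for k in(-28,0,28):
  for dz in (0,10,20):
    a=proj(pos+yv*k+[0,0,dz]); cv2.circle(c,(int((a[0]-x0+.5)*8),int((a[1]-y0+.5)*8)),3,[(255,0,0),(0,255,0),(255,255,0)][dz//10],-1)
save('side2',c)
print(d[int(u[1])-12:int(u[1])+4:2,int(u[0])-12:int(u[0])+13:2].round())
```

```text
[ 323.8787719   196.75283601 1491.7088133 ]
[[1682. 1465. 1694. 1682. 1690. 1685. 1688. 1690. 1684. 1680. 1623. 1624.
  1452.]
 [1673. 1632. 1623. 1622. 1630. 1620. 1624. 1623. 1627. 1620. 1621. 1625.
  1463.]
 [1666. 1619. 1614. 1612. 1617. 1613. 1614. 1614. 1606. 1609. 1612. 1611.
  1612.]
 [1655. 1623. 1616. 1618. 1613. 1615. 1617. 1617. 1611. 1612. 1613. 1614.
  1610.]
 [1631. 1630. 1627. 1624. 1617. 1621. 1618. 1616. 1623. 1615. 1616. 1610.
  1611.]
 [1624. 1625. 1622. 1623. 1628. 1623. 1618. 1632. 1626. 1628. 1622. 1627.
  1620.]
 [1619. 1622. 1616. 1616. 1609. 1625. 1610. 1616. 1618. 1613. 1617. 1615.
  1615.]
 [1608. 1607. 1598. 1598. 1612. 1606. 1602. 1604. 1602. 1607. 1603. 1598.
  1607.]]
```

View pics/side2.png

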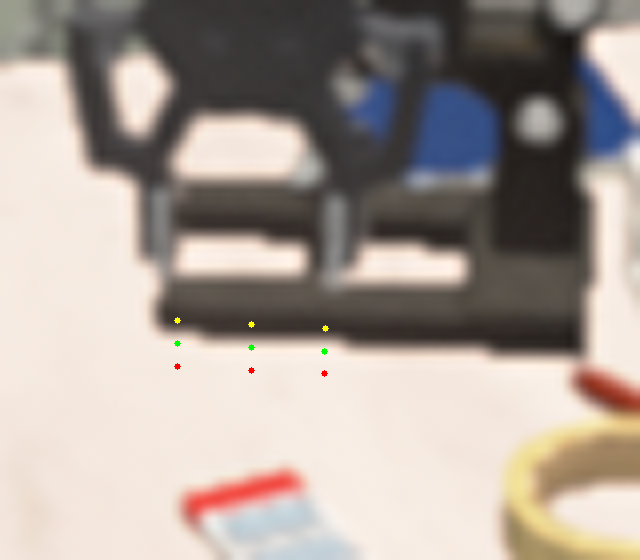

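In side crop 2 the finger tips are at about row 275, while the projected TCP dots are at row 370. The real tips are therefore about 40 mm above the reported TCP. I'll check the 3D offset with depth from both cameras before going lower.

Run:
```python
from h import *
im,d,p=grab("side"); S=pts(d,p); s=robot.get_state(); pos=s['position']
x0,y0=int(323.88)-30,int(196.75)-45
for nm,(cx,cy) in dict(R=(335,250),Rb=(335,270),L=(158,240)).items():
    u,v=x0+cx//8,y0+cy//8; print(nm,S[v-1:v+2,u-1:u+2].reshape(-1,3).round(0).tolist()[::2])
print('pos',pos)
# side camera check: bench level and red label
hsv=cv2.cvtColor(im,cv2.COLOR_RGB2HSV)
for n,c in dict(blue=(565,-422),yellow=(412,-398)).items():
    m=(cv2.inRange(hsv,*COL[n])>0)&(np.hypot(S[...,0]-c[0],S[...,1]-c[1])<60); print(n,S[m].mean(0).round(1),m.sum())
m=(abs(S[...,0]-500)<60)&(abs(S[...,1]+450)<30); print('bench side',np.median(S[m],0).round(1))
im,d,p=grab("top"); T=pts(d,p)
q=T[(np.hypot(T[...,0]-pos[0],T[...,1]-pos[1])<90)&(T[...,2]>90)]
h,e=np.histogram(q[:,2],bins=range(90,600,20)); print([(int(a),int(b)) for a,b in zip(e,h) if b])
for lo in range(90,250,20):
    k=q[(q[:,2]>lo)&(q[:,2]<lo+20)]
    if len(k)>5: print(lo,k.mean(0).round(0),k.min(0).round(0),k.max(0).round(0))
```

```text
R [[651.0, -132.0, 32.0], [630.0, -298.0, 124.0], [627.0, -296.0, 120.0], [649.0, -145.0, 32.0], [629.0, -300.0, 119.0]]
Rb [[649.0, -145.0, 32.0], [629.0, -300.0, 119.0], [627.0, -295.0, 113.0], [655.0, -109.0, 3.0], [630.0, -298.0, 111.0]]
L [[561.0, -273.0, 120.0], [567.0, -277.0, 121.0], [564.0, -281.0, 120.0], [562.0, -271.0, 112.0], [566.0, -285.0, 119.0]]
pos [ 599.61325633 -277.60369139   61.20123672]
blue [ 572.3 -395.3    9.7] 21
yellow [ 406.1 -367.8    9.5] 30
bench side [ 5.021e+02 -4.519e+02 -2.000e-01]
[(150, 1), (190, 94), (210, 9), (310, 1), (330, 34), (350, 120), (370, 874), (390, 1949), (410, 827), (430, 5)]
190 [ 569. -273.  206.] [ 532. -307.  193.] [ 667. -252.  210.]
210 [ 558. -270.  211.] [ 537. -302.  210.] [ 661. -262.  213.]
```

Depth agrees in x and y, but the tips sit about 44 mm above the reported TCP z. I'll go back over blue and descend in checked steps.

Emit:
carry_out(motion=[-0.05,0,0,0,0,0,-0.1,0,0,0,0,0,-0.15,0,0,0,0,0,-0.2,0,0,0,0,0,-0.2,0,0.02,0,0,0,-0.2,0,0.05,0,0,0,-0.2,0,0.08,0,0,0,-0.2,0,0.1,0,0,0,-0.2,0,0.11,0,0,0,-0.2,0,0.11,0,0,0])

```text
time_s: 6.85
position: [563.9, -422.9, -22.0]
tool_rot: [-2.47, -1.94, 0.0]
force: [-0.2, 0.6, -0.0]
opening: 56.6
grip_force: 0.0
```

```bash
cat >> h.py <<'E'
def tips(hw=60):
    im,d,p=grab("side"); S=pts(d,p); pos=robot.get_state()['position']
    dark=im.max(-1)<140
    m=dark&(np.hypot(S[...,0]-pos[0],S[...,1]-pos[1])<hw)&(S[...,2]>pos[2]+5)&(S[...,2]<pos[2]+75); q=S[m]
    for sgn in(-1,1):
        k=q[(q[:,0]-pos[0])*sgn>5]; z=np.sort(k[:,2]); print('finger',sgn,'lowest z',z[:6].round(0),'xy of low',k[k[:,2]<z[0]+15].mean(0).round(1))
E
python3 - <<'E'
from h import *
did([-0.2,0,0.11,0,0,0]); st(); tips()
E
```

```text
t 6.85 pos [ 563.9 -422.9  -22. ] cmd [ 563.9 -423.5  -20.5] angerr 0.0022 F [-0.2  0.6 -0. ] open 56.6 grip 0.0
finger -1 lowest z [27. 31. 33. 35. 38. 38.] xy of low [ 528.6 -424.    37.1]
finger 1 lowest z [30. 32. 32. 36. 37. 37.] xy of low [ 597.2 -439.    38.3]
```

Emit:
carry_out(motion=[0,0,0.004,0,0,0,0,0,0.008,0,0,0,0,0,0.012,0,0,0,0,0,0.016,0,0,0,0,0,0.019,0,0,0,0,0,0.021,0,0,0,0,0,0.022,0,0,0,0,0,0.023,0,0,0,0,0,0.024,0,0,0,0,0,0.024,0,0,0])

```text
time_s: 7.9
position: [564.1, -423.2, -39.3]
tool_rot: [-2.471, -1.94, 0.0]
force: [0.2, -0.7, -0.3]
opening: 56.4
grip_force: 0.0
```

Run:
```python
from h import *
did([0,0,0.024,0,0,0]); st(); tips()
im,d,p=grab("side"); save('side3',cv2.resize(im[190:250,280:360],None,fx=8,fy=8,interpolation=cv2.INTER_CUBIC))
```

```text
t 7.9 pos [ 564.1 -423.2  -39.3] cmd [ 563.9 -423.5  -38.5] angerr 0.0014 F [ 0.2 -0.7 -0.3] open 56.4 grip 0.0
finger -1 lowest z [12. 15. 15. 16. 17. 20.] xy of low [ 529.7 -423.4   20.7]
finger 1 lowest z [13. 14. 17. 18. 19. 20.] xy of low [ 597.2 -439.7   20.7]
```

View pics/side3.png

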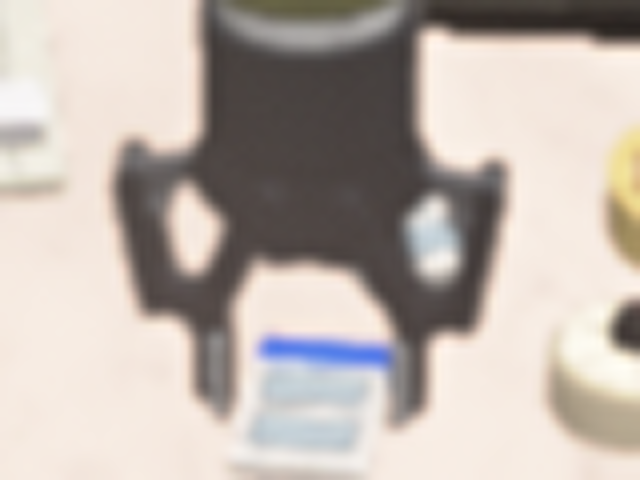

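The fingers straddle blue with the tips about 9 mm up and no force. I'll go down another 6 mm, then close.

Emit:
carry_out(motion=[0,0,0.002,0,0,0,0,0,0.004,0,0,0,0,0,0.006,0,0,0,0,0,0.007,0,0,0,0,0,0.008,0,0,0,0,0,0.008,0,0,0,0,0,0.008,0,0,0,0,0,0.008,0,0,0,0,0,0.008,0,0,0,0,0,0.008,0,0,0])

```text
time_s: 9.0
position: [564.2, -423.3, -42.8]
tool_rot: [2.47, 1.94, -0.0]
force: [-4.7, 4.5, 17.3]
opening: 56.3
grip_force: 8.4
```

Emit:
carry_out(motion=[0,0,0,0,0,0,0,0,0,0,0,0,0,0,0,0,0,0,0,0,0,0,0,0,0,0,0,0,0,0,0,0,0,0,0,0,0,0,0,0,0,0,0,0,0,0,0,0,0,0,0,0,0,0,0,0,0,0,0,0], jaw=-1, force=40)

```text
time_s: 10.0
position: [565.4, -424.6, -40.9]
tool_rot: [2.466, 1.937, 0.0]
force: [-3.3, 3.1, 24.5]
opening: 46.4
grip_force: 51.4
```

Run:
```python
from h import *
did([0,0,0.008,0,0,0]); st()
```

```text
t 10.0 pos [ 565.4 -424.6  -40.9] cmd [ 563.9 -423.5  -44.5] angerr 0.0055 F [-3.3  3.1 24.5] open 46.4 grip 51.4
```

Gripped at opening 46.4. The tips meet the bench at a reported z of about -41, so I'll use real z = reported + 41. Next I'll lift blue and carry it over the tray.

Run:
```python
from h import *
plan((564,-423.5,35,-13.7,0),(470,-130,35,-3,0),(440.4,-38,35,0,0),(440.4,-38,-10,0,0),(440.4,-38,-24,0,0),(440.4,-38,-30,0,0))
```

```text
(564, -423.5, 35, -13.7, 0) [-0.0001, 0.0, -0.1059, -0.0001, 0.0002, -0.0]
(470, -130, 35, -3, 0) [0.3503, -0.2145, -0.1063, -0.0001, 0.0002, -0.0297]
(440.4, -38, 35, 0, 0) [0.4602, -0.2819, -0.1064, -0.0001, 0.0002, -0.0381]
(440.4, -38, -10, 0, 0) [0.4602, -0.2818, -0.0464, -0.0001, 0.0002, -0.0381]
(440.4, -38, -24, 0, 0) [0.4603, -0.2818, -0.0278, -0.0001, 0.0002, -0.0381]
(440.4, -38, -30, 0, 0) [0.4603, -0.2818, -0.0198, -0.0001, 0.0002, -0.0381]
```

Emit:
carry_out(motion=[0,0,-0.03,0,0,0,0,0,-0.07,0,0,0,0,0,-0.106,0,0,0,0.05,-0.031,-0.106,0,0,-0.004,0.1,-0.061,-0.106,0,0,-0.008,0.15,-0.092,-0.106,0,0,-0.013,0.2,-0.122,-0.106,0,0,-0.017,0.25,-0.153,-0.106,0,0,-0.021,0.3,-0.184,-0.106,0,0,-0.025,0.35,-0.2145,-0.106,0,0,-0.03])

```text
time_s: 11.0
position: [469.2, -128.5, 34.3]
tool_rot: [2.276, 2.165, 0.0]
force: [1.7, 0.1, -0.3]
opening: 46.9
grip_force: 42.5
```

Run:
```python
from h import *
did([0.35,-0.2145,-0.106,0,0,-0.03]); st()
plan((440.4,-38,35,0,0),(440.4,-38,-20,0,0))
```

```text
t 11.0 pos [ 469.2 -128.5   34.3] cmd [ 469.9 -130.2   34.8] angerr 0.0017 F [ 1.7  0.1 -0.3] open 46.9 grip 42.5
(440.4, -38, 35, 0, 0) [0.1208, -0.0455, -0.0004, -0.0001, 0.0002, -0.0081]
(440.4, -38, -20, 0, 0) [0.1209, -0.0455, 0.0729, -0.0001, 0.0002, -0.0081]
```

Emit:
carry_out(motion=[0.04,-0.015,0,0,0,-0.003,0.08,-0.03,0,0,0,-0.006,0.11,-0.0415,0,0,0,-0.008,0.121,-0.0455,0,0,0,-0.008,0.121,-0.0455,0,0,0,-0.008,0.121,-0.0455,0.02,0,0,-0.008,0.121,-0.0455,0.04,0,0,-0.008,0.121,-0.0455,0.06,0,0,-0.008,0.121,-0.0455,0.073,0,0,-0.008,0.121,-0.0455,0.073,0,0,-0.008])

```text
time_s: 12.0
position: [440.5, -38.3, -21.5]
tool_rot: [-2.222, -2.219, 0.001]
force: [-0.1, -0.2, 0.0]
opening: 46.7
grip_force: 42.5
```

Run:
```python
from h import *
did([0.121,-0.0455,0.073,0,0,-0.008]); st()
im,P=carrier('blue',(440,-38),45,15,40)
plan((440.4,-38,-24,0,0),(440.4,-38,-30,0,0))
im,d,p=grab("side"); S=pts(d,p); m=(cv2.inRange(cv2.cvtColor(im,cv2.COLOR_RGB2HSV),*COL['blue'])>0)&(np.hypot(S[...,0]-440,S[...,1]+20)<60); print(S[m].mean(0),m.sum())
```

```text
t 12.0 pos [440.5 -38.3 -21.5] cmd [440.4 -37.9 -20.1] angerr 0.0022 F [-0.1 -0.2  0. ] open 46.7 grip 42.5
blue centroid (array([442.6, -62.6]), -166.8, 30.2, 190, array([31.1, 54.3])) label [nan nan nan] 0
(440.4, -38, -24, 0, 0) [-0.0001, 0.0, 0.0052, -0.0001, 0.0002, -0.0001]
(440.4, -38, -30, 0, 0) [-0.0001, 0.0, 0.0132, -0.0001, 0.0002, -0.0001]
[436.50889914  -6.30351694  29.96450906] 20h.py:44: RuntimeWarning: Mean of empty slice.
  print(n,'centroid',rect(q)[1:], 'label',P[lm].mean(0).round(1),lm.sum()); return im,P
  ret = um.true_divide(
```

Emit:
carry_out(motion=[0,0,0.003,0,0,0,0,0,0.006,0,0,0,0,0,0.009,0,0,0,0,0,0.011,0,0,0,0,0,0.0125,0,0,0,0,0,0.0135,0,0,0,0,0,0.014,0,0,0,0,0,0.014,0,0,0,0,0,0.014,0,0,0,0,0,0.014,0,0,0])

```text
time_s: 13.1
position: [440.6, -37.7, -30.9]
tool_rot: [2.222, 2.221, 0.0]
force: [-1.6, 0.8, 4.9]
opening: 46.9
grip_force: 45.3
```

Emit:
carry_out(motion=[0,0,0,0,0,0,0,0,0,0,0,0,0,0,0,0,0,0,0,0,0,0,0,0,0,0,-0.01,0,0,0,0,0,-0.03,0,0,0,0,0,-0.06,0,0,0,-0.05,0,-0.08,0,0,0,-0.11,0,-0.08,0,0,0,-0.17,0,-0.08,0,0,0], jaw=0.33)

```text
time_s: 14.1
position: [440.6, -166.6, 30.1]
tool_rot: [2.219, 2.221, 0.001]
force: [1.1, -0.2, -0.2]
opening: 57.1
grip_force: 0.0
```

Run:
```python
from h import *
did([0,0,0.014,0,0,0]); did([-0.17,0,-0.08,0,0,0]); st()
im,P=carrier('blue',(440,-38),52,15,25)
im,P=carrier('yellow',(412,-398),50,5,16)
plan((412.2,-398.2,20,7.8,0),(412.2,-398.2,-20,7.8,0),(412.2,-398.2,-39,7.8,0))
```

```text
t 14.1 pos [ 440.6 -166.6   30.1] cmd [ 440.4 -165.4   29.6] angerr 0.0026 F [ 1.1 -0.2 -0.2] open 57.1 grip 0.0
blue centroid (array([450.8,  -5.3]), -26.0, 20.6, 80, array([21.5, 42.1])) label [452.2  -6.8  21.2] 49
yellow centroid (array([ 411.2, -398. ]), -83.7, 11.1, 460, array([51.1, 77.1])) label [ 407.1 -367.5   10.7] 90
(412.2, -398.2, 20, 7.8, 0) [-0.3104, -0.0374, 0.0132, -0.0001, 0.0002, -0.0217]
(412.2, -398.2, -20, 7.8, 0) [-0.3104, -0.0373, 0.0665, -0.0001, 0.0002, -0.0217]
(412.2, -398.2, -39, 7.8, 0) [-0.3103, -0.0373, 0.0918, -0.0001, 0.0002, -0.0217]
```

Emit:
carry_out(motion=[-0.06,-0.007,0,0,0,-0.004,-0.12,-0.014,0,0,0,-0.008,-0.18,-0.021,0,0,0,-0.012,-0.24,-0.029,0,0,0,-0.016,-0.29,-0.035,0,0,0,-0.02,-0.31,-0.038,0.01,0,0,-0.021,-0.31,-0.038,0.03,0,0,-0.021,-0.31,-0.038,0.05,0,0,-0.021,-0.31,-0.038,0.06,0,0,-0.021,-0.31,-0.038,0.065,0,0,-0.021])

```text
time_s: 15.2
position: [411.9, -396.5, -20.4]
tool_rot: [-2.069, -2.362, -0.001]
force: [0.1, -0.1, -0.2]
opening: 57.1
grip_force: 0.0
```

Run:
```python
from h import *
did([-0.31,-0.038,0.065,0,0,-0.021]); st()
im,P=carrier('blue',(440,-38),50,15,26)
q=P[(P[...,2]>29)&(P[...,2]<40)&(P[...,1]>-5)&(P[...,1]<30)&(P[...,0]>380)&(P[...,0]<500)]; print('fixstop',*rect(q)[:2],'y pct',np.percentile(q[:,1],[2,10,50,90,98]).round(1))
q=P[(P[...,2]>17)&(P[...,2]<24)&(abs(P[...,0]-440)<15)&(P[...,1]>-120)&(P[...,1]<0)]; print('blue y extent',np.percentile(q[:,1],[0.5,99.5]))
q=P[(P[...,2]>17)&(P[...,2]<24)&(abs(P[...,1]+40)<25)&(abs(P[...,0]-440)<60)]; print('blue x extent',np.percentile(q[:,0],[0.5,99.5]))
```

```text
t 15.2 pos [ 411.9 -396.5  -20.4] cmd [ 411.7 -397.9  -18.9] angerr 0.0027 F [ 0.1 -0.1 -0.2] open 57.1 grip 0.0
blue centroid (array([441.1, -36.7]), -88.9, 20.8, 497, array([51.6, 82. ])) label [442.4  -6.8  20.8] 83
fixstop [439.6  10.1  11.5  98.5  89.6] [442.5   9.2] y pct [ 4.6  5.6  9.1 13.7 15. ]
blue y extent [-75.19256303  -0.57349883]
blue x extent [418.29043228 464.66654149]
```

Blue lies at s ≈ 41.5 mm, centred and flat. Next: pick up yellow.

Emit:
carry_out(motion=[0,0,0.006,0,0,0,0,0,0.012,0,0,0,0,0,0.018,0,0,0,0,0,0.022,0,0,0,0,0,0.025,0,0,0,0,0,0.026,0,0,0,0,0,0.027,0,0,0,0,0,0.027,0,0,0,0,0,0.027,0,0,0,0,0,0.027,0,0,0])

```text
time_s: 16.25
position: [411.9, -397.7, -39.9]
tool_rot: [2.071, 2.362, -0.0]
force: [0.5, -1.4, 0.3]
opening: 57.0
grip_force: 0.0
```

Emit:
carry_out(motion=[0,0,0,0,0,0,0,0,0,0,0,0,0,0,0,0,0,0,0,0,0,0,0,0,0,0,0,0,0,0,0,0,0,0,0,0,0,0,0,0,0,0,0,0,-0.03,0,0,0,0,0,-0.07,0,0,0,0,0,-0.11,0,0,0], jaw=-1)

```text
time_s: 17.25
position: [411.6, -397.3, 43.0]
tool_rot: [-2.07, -2.361, -0.001]
force: [0.3, 0.0, -0.2]
opening: 46.8
grip_force: 41.4
```

Run:
```python
from h import *
did([0,0,0.027,0,0,0]); did([0,0,-0.11,0,0,0]); st()
plan((436,-150,43,0,0),(440.4,-120,43,0,0.194))
```

```text
t 17.25 pos [ 411.6 -397.3   43. ] cmd [ 411.8 -397.8   43.4] angerr 0.0023 F [ 0.3  0.  -0.2] open 46.8 grip 41.4
(436, -150, 43, 0, 0) [0.3234, 0.0754, 0.0001, -0.0001, 0.0002, 0.0209]
(440.4, -120, 43, 0, 0.194) [0.3623, 0.0864, 0.0, -0.0022, 0.031, 0.0208]
```

Emit:
carry_out(motion=[0.06,0.014,0,0,0,0.003,0.12,0.028,0,0,0,0.007,0.18,0.042,0,0,0,0.011,0.24,0.057,0,0,0,0.015,0.3,0.072,0,0,0,0.018,0.35,0.084,0,0,0,0.021,0.362,0.0865,0,0,0,0.021,0.362,0.0865,0,0,0,0.021,0.362,0.0865,0,0,0,0.021,0.362,0.0865,0,0,0,0.021])

```text
time_s: 18.25
position: [440.7, -121.3, 42.4]
tool_rot: [2.223, 2.219, -0.0]
force: [-0.1, 0.3, -0.9]
opening: 46.7
grip_force: 41.4
```

```bash
cat >> h.py <<'E'
def front(n,save_as=None):
    im,d,p=grab("side"); S=pts(d,p); pos=robot.get_state()['position']
    m=(abs(S[...,0]-pos[0])<18)&(S[...,1]<pos[1]-18)&(S[...,1]>pos[1]-65)&(S[...,2]>pos[2]+25)&(S[...,2]<pos[2]+65)&(im.min(-1)>110)
    q=S[m]; A=np.c_[q[:,1]-pos[1],np.ones(len(q))]; k=np.linalg.lstsq(A,q[:,2]-pos[2],rcond=None)[0]
    v,u=np.nonzero(m); print(n,len(q),'y rel pct',np.percentile(q[:,1]-pos[1],[1,5,50,95]).round(1),'slope',k.round(3),'rows',np.percentile(v,[1,99]),'cols',np.percentile(u,[1,99]),'ext mean',(q-pos).mean(0).round(1))
    lm=(cv2.inRange(cv2.cvtColor(im,cv2.COLOR_RGB2HSV),*COL[n])>0)&(np.hypot(S[...,0]-pos[0],S[...,1]-pos[1])<70)&(S[...,2]>pos[2]+25); 
    if lm.sum(): print('label rel',(S[lm].mean(0)-pos).round(1),lm.sum())
    if save_as: save(save_as,cv2.resize(im[150:260,230:340],None,fx=5,fy=5,interpolation=cv2.INTER_CUBIC))
E
python3 - <<'E'
from h import *
did([0.362,0.0865,0,0,0,0.021]); st(); front('yellow'); plan((440.4,-120,43,0,0.196))
E
```

```text
t 18.25 pos [ 440.7 -121.3   42.4] cmd [ 440.5 -120.2   43. ] angerr 0.002 F [-0.1  0.3 -0.9] open 46.7 grip 41.4
yellow 62 y rel pct [-42.1 -40.2 -34.7 -19.5] slope [ 0.193 53.758] rows [170.   175.39] cols [264. 274.] ext mean [ -0.4 -32.4  47.5]
label rel [ 1.1 28.7 49.9] 14
(440.4, -120, 43, 0, 0.196) [0.0003, -0.0001, 0.0, -0.0001, 0.0314, -0.0001]
```

Emit:
carry_out(motion=[0,0,0,0,0.006,0,0,0,0,0,0.012,0,0,0,0,0,0.018,0,0,0,0,0,0.024,0,0,0,0,0,0.029,0,0,0,0,0,0.0312,0,0,0,0,0,0.0312,0,0,0,0,0,0.0312,0,0,0,0,0,0.0312,0,0,0,0,0,0.0312,0])

```text
time_s: 19.3
position: [440.6, -119.8, 42.5]
tool_rot: [-2.119, -2.119, -0.208]
force: [-0.7, -0.3, -1.0]
opening: 46.8
grip_force: 41.4
```

Run:
```python
from h import *
did([0,0,0,0,0.0312,0]); st(); front('yellow','side4'); front('yellow')
```

```text
t 19.3 pos [ 440.6 -119.8   42.5] cmd [ 440.5 -120.2   43. ] angerr 0.0013 F [-0.7 -0.3 -1. ] open 46.8 grip 41.4
yellow 92 y rel pct [-51.5 -49.2 -37.8 -19.7] slope [ 0.294 52.385] rows [170.   178.09] cols [264. 275.] ext mean [  0.1 -35.9  41.8]
label rel [-1.1 19.1 54.9] 28
yellow 90 y rel pct [-51.3 -48.6 -38.5 -20. ] slope [ 0.311 53.207] rows [170.89 178.11] cols [264. 275.] ext mean [ -0.5 -36.3  41.9]
label rel [-1.1 17.5 55.7] 28
```

View pics/side4.png

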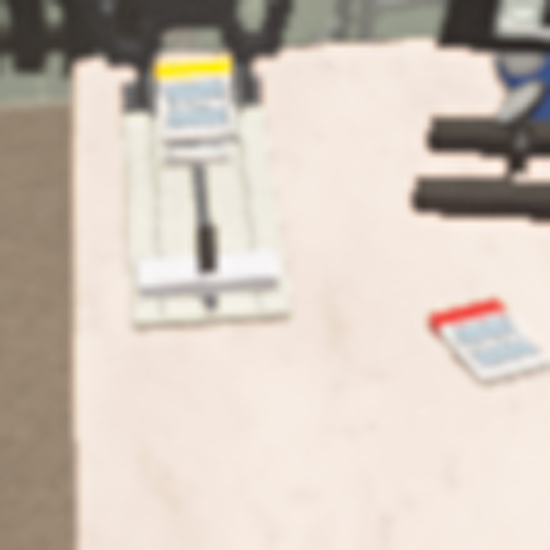

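The label and front-edge shifts show the offset lies along the tool axis: carrier underside = TCP − 40 mm × tool z. Next I'll lower yellow onto blue's end.

Run:
```python
from h import *
plan(*[(440.4,-81,z,0,0.196) for z in (43,10,-10,-16,-19,-21.5,-22.3)])
```

```text
(440.4, -81, 43, 0, 0.196) [0.0513, -0.0001, 0.0101, -0.0001, 0.0002, -0.0001]
(440.4, -81, 10, 0, 0.196) [0.0427, -0.0001, 0.0533, -0.0001, 0.0002, -0.0001]
(440.4, -81, -10, 0, 0.196) [0.0376, -0.0001, 0.0795, -0.0001, 0.0002, -0.0001]
(440.4, -81, -16, 0, 0.196) [0.036, -0.0001, 0.0873, -0.0001, 0.0002, -0.0001]
(440.4, -81, -19, 0, 0.196) [0.0353, -0.0001, 0.0912, -0.0001, 0.0002, -0.0001]
(440.4, -81, -21.5, 0, 0.196) [0.0346, -0.0001, 0.0945, -0.0001, 0.0002, -0.0001]
(440.4, -81, -22.3, 0, 0.196) [0.0344, -0.0001, 0.0956, -0.0001, 0.0002, -0.0001]
```

Emit:
carry_out(motion=[0.03,0,0.006,0,0,0,0.0513,0,0.01,0,0,0,0.0513,0,0.01,0,0,0,0.0475,0,0.03,0,0,0,0.0427,0,0.0533,0,0,0,0.04,0,0.067,0,0,0,0.0376,0,0.0795,0,0,0,0.036,0,0.0873,0,0,0,0.036,0,0.0873,0,0,0,0.036,0,0.0873,0,0,0])

```text
time_s: 20.4
position: [440.8, -80.9, -16.3]
tool_rot: [-2.119, -2.118, -0.209]
force: [0.9, -0.7, -0.4]
opening: 46.6
grip_force: 41.4
```

Run:
```python
from h import *
did([0.036,0,0.0873,0,0,0]); st(); front('yellow')
```

```text
t 20.4 pos [440.8 -80.9 -16.3] cmd [440.5 -81.  -16. ] angerr 0.0015 F [ 0.9 -0.7 -0.4] open 46.6 grip 41.4
yellow 111 y rel pct [-63.9 -56.2 -40.1 -21.9] slope [ 0.487 56.948] rows [181. 193.] cols [265. 275.] ext mean [  0.4 -39.1  37.9]
label rel [ 0.3 19.8 54.2] 22
```

Emit:
carry_out(motion=[-0.0003,0,0.002,0,0,0,-0.0007,0,0.004,0,0,0,-0.001,0,0.0055,0,0,0,-0.0013,0,0.007,0,0,0,-0.0015,0,0.0078,0,0,0,-0.0016,0,0.0083,0,0,0,-0.0016,0,0.0083,0,0,0,-0.0016,0,0.0083,0,0,0,-0.0016,0,0.0083,0,0,0,-0.0016,0,0.0083,0,0,0])

```text
time_s: 21.45
position: [440.7, -80.7, -21.9]
tool_rot: [-2.119, -2.118, -0.209]
force: [-3.5, -0.2, 15.4]
opening: 46.5
grip_force: 43.0
```

Emit:
carry_out(motion=[0,0,0,0,0,0,0,0,0,0,0,0,0,0,0,0,0,0,0,0,0,0,0,0,0,0,0,0,0,0,0,0,-0.01,0,0,0,0,0,-0.03,0,0,0,0,0,-0.06,0,0,0,0,0,-0.09,0,0,0,0,0,-0.09,0,0,0], jaw=0.33)

```text
time_s: 22.45
position: [441.9, -95.1, 45.8]
tool_rot: [-2.123, -2.122, -0.21]
force: [-0.7, 0.0, 0.1]
opening: 57.0
grip_force: 0.0
```

Run:
```python
from h import *
did([-0.0016,0,0.0083,0,0,0]); did([0,0,-0.09,0,0,0]); st()
plan((470,-170,45,4,0.1),(540,-260,40,10,0),(604.5,-312.3,40,16.1,0),(604.5,-312.3,-20,16.1,0))
```

```text
t 22.45 pos [441.9 -95.1  45.8] cmd [440.5 -94.1  43.9] angerr 0.0056 F [-0.7  0.   0.1] open 57.0 grip 0.0
(470, -170, 45, 4, 0.1) [-0.099, 0.0394, -0.0211, 0.0015, -0.0151, -0.0111]
(540, -260, 40, 10, 0) [-0.218, 0.1328, -0.0378, 0.0026, -0.0309, -0.0278]
(604.5, -312.3, 40, 16.1, 0) [-0.2863, 0.2188, -0.0514, 0.0042, -0.0308, -0.0447]
(604.5, -312.3, -20, 16.1, 0) [-0.3018, 0.2189, 0.0271, 0.0042, -0.0308, -0.0447]
```

Run:
```python
from h import *
plan((448,-140,45,2,0.1),(455,-190,45,4,0.05),(465,-240,45,7,0),(490,-280,45,10,0),(535,-298,45,13,0),(580,-310,40,16.1,0),(604.5,-312.3,35,16.1,0))
```

```text
(448, -140, 45, 2, 0.1) [-0.0598, 0.01, -0.0133, 0.0007, -0.0151, -0.0056]
(455, -190, 45, 4, 0.05) [-0.1252, 0.0194, -0.0262, 0.0012, -0.023, -0.0111]
(465, -240, 45, 7, 0) [-0.1906, 0.0328, -0.0391, 0.0018, -0.031, -0.0195]
(490, -280, 45, 10, 0) [-0.2429, 0.0661, -0.0495, 0.0026, -0.0309, -0.0278]
(535, -298, 45, 13, 0) [-0.2664, 0.1261, -0.0542, 0.0034, -0.0309, -0.0361]
(580, -310, 40, 16.1, 0) [-0.2834, 0.1861, -0.0508, 0.0042, -0.0308, -0.0447]
(604.5, -312.3, 35, 16.1, 0) [-0.2876, 0.2188, -0.0448, 0.0042, -0.0308, -0.0447]
```

Emit:
carry_out(motion=[-0.06,0.01,-0.0133,0.0007,-0.015,-0.0055,-0.125,0.02,-0.026,0.0012,-0.023,-0.011,-0.19,0.033,-0.039,0.0018,-0.031,-0.0195,-0.243,0.066,-0.0495,0.0026,-0.031,-0.028,-0.266,0.126,-0.054,0.0034,-0.031,-0.036,-0.2835,0.186,-0.051,0.0042,-0.0308,-0.0447,-0.2876,0.219,-0.045,0.0042,-0.0308,-0.0447,-0.2876,0.219,-0.045,0.0042,-0.0308,-0.0447,-0.2876,0.219,-0.045,0.0042,-0.0308,-0.0447,-0.2876,0.219,-0.045,0.0042,-0.0308,-0.0447])

```text
time_s: 23.45
position: [603.8, -311.8, 34.4]
tool_rot: [-1.888, -2.51, -0.003]
force: [0.0, -0.5, 0.3]
opening: 56.8
grip_force: 0.0
```

```bash
cat >> h.py <<'E'
def row():
    im,d,p=grab("top"); P=pts(d,p); hsv=cv2.cvtColor(im,cv2.COLOR_RGB2HSV)
    reg=(abs(P[...,0]-440)<60)&(P[...,1]<10)&(P[...,1]>-270)
    for n in COL:
        q=P[(cv2.inRange(hsv,*COL[n])>0)&reg]
        if len(q)>10: print(n,'label mean',q.mean(0).round(1),'x ext',np.percentile(q[:,0],[2,98]).round(1),'y ext',np.percentile(q[:,1],[2,98]).round(1),'yaw',round(float(np.degrees(np.polyfit(q[:,0],q[:,1],1)[0])),1))
    for y in range(-6,-262,-8):
        q=P[reg&(abs(P[...,1]-y)<4)&(abs(P[...,0]-440.4)<16)]; w=P[reg&(abs(P[...,1]-y)<4)&(P[...,2]>15)]
        print(y,'z',np.median(q[:,2]).round(1),'x',np.percentile(w[:,0],[3,97]).round(0) if len(w)>8 else '',end=' | ')
    print(); return im,P
E
python3 - <<'E'
from h import *
did([-0.2876,0.219,-0.045,0.0042,-0.0308,-0.0447]); st(); row()
plan((604.5,-312.3,-20,16.1,0),(604.5,-312.3,-39.2,16.1,0))
E
```

```text
t 23.45 pos [ 603.8 -311.8   34.4] cmd [ 604.6 -312.3   35.1] angerr 0.0017 F [ 0.  -0.5  0.3] open 56.8 grip 0.0
blue label mean [442.1  -6.9  20.9] x ext [419.7 465. ] y ext [-13.1  -0.7] yaw -1.2
yellow label mean [458.5 -56.3  32.1] x ext [453. 462.] y ext [-63.7 -49.5] yaw -41.6
-6 z 583.9 x [400. 478.] | -14 z 584.3 x [394. 488.] | -22 z 584.2 x [392. 496.] | -30 z 584.1 x [389. 498.] | -38 z 583.4 x [388. 497.] | -46 z 582.3 x [387. 492.] | -54 z 580.8 x [385. 486.] | -62 z 578.3 x [385. 480.] | -70 z 575.9 x [384. 473.] | -78 z 572.1 x [384. 467.] | -86 z 567.6 x [384. 461.] | -94 z 560.0 x [383. 455.] | -102 z 550.9 x [383. 449.] | -110 z 548.3 x [382. 440.] | -118 z 541.2 x [382. 434.] | -126 z 521.1 x [382. 435.] | -134 z 510.3 x [382. 443.] | -142 z 509.2 x [382. 454.] | -150 z 510.0 x [383. 465.] | -158 z 510.6 x [382. 475.] | -166 z 510.6 x [382. 484.] | -174 z 507.5 x [382. 492.] | -182 z 505.1 x [382. 495.] | -190 z 501.1 x [383. 495.] | -198 z 496.7 x [384. 495.] | -206 z 491.0 x [384. 496.] | -214 z 484.1 x [393. 496.] | -222 z 475.4 x [402. 496.] | -230 z 466.7 x [405. 496.] | -238 z 455.1 x [405. 497.] | -246 z 440.0 x [416. 498.] | -254 z 426.5 x [442. 498.] | 
(604.5, -312.3, -20, 16.1, 0) [0.0, -0.0002, 0.0735, 0.0, -0.0, 0.0]
(604.5, -312.3, -39.2, 16.1, 0) [0.0, -0.0002, 0.0991, 0.0, -0.0, 0.0]
```

Emit:
carry_out(motion=[0,0,0.03,0,0,0,0,0,0.055,0,0,0,0,0,0.073,0,0,0,0,0,0.085,0,0,0,0,0,0.092,0,0,0,0,0,0.097,0,0,0,0,0,0.099,0,0,0,0,0,0.1,0,0,0,0,0,0.1,0,0,0,0,0,0.1,0,0,0])

```text
time_s: 24.5
position: [605.0, -312.1, -40.2]
tool_rot: [1.888, 2.51, 0.003]
force: [-0.3, -0.1, 0.5]
opening: 56.8
grip_force: 0.0
```

Emit:
carry_out(motion=[0,0,0,0,0,0,0,0,0,0,0,0,0,0,0,0,0,0,0,0,0,0,0,0,0,0,0,0,0,0,0,0,0,0,0,0,0,0,0,0,0,0,0,0,-0.03,0,0,0,0,0,-0.07,0,0,0,0,0,-0.11,0,0,0], jaw=-1)

```text
time_s: 25.5
position: [604.2, -311.8, 42.0]
tool_rot: [-1.887, -2.509, -0.003]
force: [0.5, 0.2, -0.2]
opening: 46.6
grip_force: 41.7
```

Run:
```python
from h import *
did([0,0,0.1,0,0,0]); did([0,0,-0.11,0,0,0]); st()
im,d,p=grab("side"); S=pts(d,p); hsv=cv2.cvtColor(im,cv2.COLOR_RGB2HSV)
for n in ('blue','yellow'):
    q=S[(cv2.inRange(hsv,*COL[n])>0)&(abs(S[...,0]-440)<50)&(abs(S[...,1]+50)<80)]
    if len(q): print(n,q.mean(0).round(1),len(q),'x',np.percentile(q[:,0],[2,98]).round(1))
for y in range(-60,-180,-10):
    q=S[(abs(S[...,0]-440)<16)&(abs(S[...,1]-y)<5)&(S[...,2]<60)]; print(y,np.median(q[:,2]).round(1) if len(q) else '',end=' | ')
save('side5',cv2.resize(im[150:260,230:340],None,fx=5,fy=5,interpolation=cv2.INTER_CUBIC))
plan((580,-310,43,16.1,0),(540,-300,43,14,0),(490,-285,43,10,0),(465,-250,43,6,0),(452,-205,43,2,0),(440.4,-155,43,0,0))
```

```text
t 25.5 pos [ 604.2 -311.8   42. ] cmd [ 604.6 -312.3   42.6] angerr 0.0026 F [ 0.5  0.2 -0.2] open 46.6 grip 41.7
blue [441.7  -3.4  19.3] 21 x [420.  459.5]
yellow [440.  -60.4  32.5] 22 x [420.9 458.5]
-60 32.4 | -70 30.1 | -80 29.0 | -90 26.3 | -100 24.8 | -110 22.5 | -120 18.2 | -130 13.6 | -140 9.9 | -150 9.5 | -160 8.6 | -170 10.2 | (580, -310, 43, 16.1, 0) [0.0121, -0.0307, -0.0005, 0.0, -0.0, 0.0]
(540, -300, 43, 14, 0) [0.0397, -0.0782, -0.0005, 0.0, -0.0, 0.0059]
(490, -285, 43, 10, 0) [0.0774, -0.1367, -0.0005, 0.0, -0.0, 0.017]
(465, -250, 43, 6, 0) [0.1315, -0.1558, -0.0005, 0.0, -0.0, 0.0281]
(452, -205, 43, 2, 0) [0.1939, -0.1558, -0.0005, 0.0, -0.0, 0.0392]
(440.4, -155, 43, 0, 0) [0.2623, -0.1522, -0.0005, 0.0, -0.0, 0.0447]
```

View pics/side5.png

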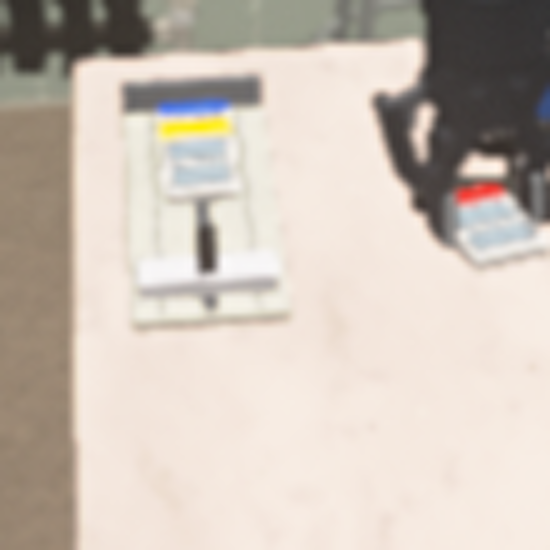

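Side picture 5 shows blue and yellow labels both visible at (195,107) and (195,128), with yellow lapped, square and centred, and red held at (480,195). I'll carry red to the tray now.

Emit:
carry_out(motion=[0.012,-0.031,0,0,0,0,0.04,-0.078,0,0,0,0.006,0.077,-0.137,0,0,0,0.017,0.1315,-0.156,0,0,0,0.028,0.194,-0.156,0,0,0,0.039,0.262,-0.152,0,0,0,0.0447,0.262,-0.152,0,0,0,0.0447,0.262,-0.152,0,0,0,0.0447,0.262,-0.152,0,0,0,0.0447,0.262,-0.152,0,0,0,0.0447])

```text
time_s: 26.55
position: [441.1, -156.0, 41.8]
tool_rot: [2.222, 2.221, 0.003]
force: [-0.5, -0.3, -0.8]
opening: 46.9
grip_force: 41.7
```

Run:
```python
from h import *
did([0.262,-0.152,0,0,0,0.0447]); st(); front('red')
im,d,p=grab("top"); P=pts(d,p); hsv=cv2.cvtColor(im,cv2.COLOR_RGB2HSV)
for n in('blue','yellow'):
    q=P[(cv2.inRange(hsv,*COL[n])>0)&(abs(P[...,0]-440)<50)&(abs(P[...,1]+50)<80)]
    if len(q): print(n,q.mean(0).round(1),len(q),np.percentile(q[:,0],[2,98]).round(1),np.percentile(q[:,1],[2,98]).round(1))
plan((440.4,-131,43,0,0.196),(440.4,-131,10,0,.196),(440.4,-131,-15,0,.196),(440.4,-131,-22.3,0,.196))
```

```text
t 26.55 pos [ 441.1 -156.    41.8] cmd [ 440.6 -155.1   42.6] angerr 0.0017 F [-0.5 -0.3 -0.8] open 46.9 grip 41.7
red 62 y rel pct [-42.4 -39.5 -32.8 -19.9] slope [ 0.21  54.399] rows [175. 181.] cols [264. 275.] ext mean [ -0.4 -31.9  47.7]
blue [462.5  -2.3  23.5] 1 [462.5 462.5] [-2.3 -2.3]
(440.4, -131, 43, 0, 0.196) [0.0322, -0.0002, -0.0005, 0.0, 0.0312, 0.0]
(440.4, -131, 10, 0, 0.196) [0.0322, -0.0003, 0.0435, 0.0, 0.0312, 0.0]
(440.4, -131, -15, 0, 0.196) [0.0322, -0.0003, 0.0768, 0.0, 0.0312, 0.0]
(440.4, -131, -22.3, 0, 0.196) [0.0322, -0.0003, 0.0865, 0.0, 0.0312, 0.0]
```

Emit:
carry_out(motion=[0.01,0,0,0,0.01,0,0.02,0,0,0,0.02,0,0.03,0,0,0,0.0312,0,0.0322,0,0,0,0.0312,0,0.0322,0,0.02,0,0.0312,0,0.0322,0,0.04,0,0.0312,0,0.0322,0,0.06,0,0.0312,0,0.0322,0,0.072,0,0.0312,0,0.0322,0,0.077,0,0.0312,0,0.0322,0,0.077,0,0.0312,0])

```text
time_s: 27.65
position: [440.8, -130.8, -15.9]
tool_rot: [-2.118, -2.119, -0.21]
force: [0.5, -0.3, -0.8]
opening: 46.4
grip_force: 41.7
```

Run:
```python
from h import *
did([0.0322,0,0.077,0,0.0312,0]); st(); front('red')
plan((440.4,-131,-18,0,.196),(440.4,-131,-22.4,0,.196))
```

```text
t 27.65 pos [ 440.8 -130.8  -15.9] cmd [ 440.6 -131.   -15.1] angerr 0.001 F [ 0.5 -0.3 -0.8] open 46.4 grip 41.7
red 99 y rel pct [-60.2 -55.2 -39.2 -21.1] slope [ 0.448 56.768] rows [188. 200.] cols [265. 276.] ext mean [ -0.  -37.8  39.8]
(440.4, -131, -18, 0, 0.196) [-0.0008, -0.0003, 0.0037, 0.0, -0.0, 0.0001]
(440.4, -131, -22.4, 0, 0.196) [-0.0019, -0.0003, 0.0095, 0.0, -0.0, 0.0001]
```

Emit:
carry_out(motion=[-0.0004,0,0.002,0,0,0,-0.0008,0,0.004,0,0,0,-0.0012,0,0.006,0,0,0,-0.0015,0,0.0075,0,0,0,-0.0018,0,0.009,0,0,0,-0.0019,0,0.0095,0,0,0,-0.0019,0,0.0095,0,0,0,-0.0019,0,0.0095,0,0,0,-0.0019,0,0.0095,0,0,0,-0.0019,0,0.0095,0,0,0])

```text
time_s: 28.7
position: [440.9, -130.8, -22.1]
tool_rot: [-2.118, -2.119, -0.211]
force: [-2.8, 0.7, 12.5]
opening: 46.6
grip_force: 43.1
```

Emit:
carry_out(motion=[0,0,0,0,0,0,0,0,0,0,0,0,0,0,0,0,0,0,0,0,0,0,0,0,0,0,0,0,0,0,0,0,-0.01,0,0,0,0,0,-0.03,0,0,0,0,0,-0.06,0,0,0,0,0,-0.09,0,0,0,0,0,-0.1,0,0,0], jaw=0.33)

```text
time_s: 29.7
position: [441.5, -146.4, 52.6]
tool_rot: [-2.12, -2.121, -0.212]
force: [-0.2, 0.4, -0.3]
opening: 56.4
grip_force: 0.0
```

Run:
```python
from h import *
did([-0.0019,0,0.0095,0,0,0]); did([0,0,-0.1,0,0,0]); st()
plan((440.4,-190,60,0,.1),(440.4,-240,70,0,0),(440.4,-290,70,0,0),(440.4,-340,70,0,0),(440.4,-390,70,0,0))
```

```text
t 29.7 pos [ 441.5 -146.4   52.6] cmd [ 440.6 -145.6   51.2] angerr 0.0039 F [-0.2  0.4 -0.3] open 56.4 grip 0.0
(440.4, -190, 60, 0, 0.1) [-0.0557, -0.0003, -0.0231, 0.0, -0.0153, 0.0001]
(440.4, -240, 70, 0, 0) [-0.1185, -0.0003, -0.0492, 0.0, -0.0312, 0.0]
(440.4, -290, 70, 0, 0) [-0.1839, -0.0003, -0.0622, 0.0, -0.0312, 0.0]
(440.4, -340, 70, 0, 0) [-0.2493, -0.0003, -0.0752, 0.0, -0.0312, 0.0]
(440.4, -390, 70, 0, 0) [-0.3147, -0.0003, -0.0882, 0.0, -0.0312, 0.0]
```

Next, move aside to (440,-390) for a clear view from above.

Emit:
carry_out(motion=[-0.055,0,-0.023,0,-0.015,0,-0.118,0,-0.049,0,-0.031,0,-0.184,0,-0.062,0,-0.0312,0,-0.249,0,-0.075,0,-0.0312,0,-0.315,0,-0.088,0,-0.0312,0,-0.315,0,-0.088,0,-0.0312,0,-0.315,0,-0.088,0,-0.0312,0,-0.315,0,-0.088,0,-0.0312,0,-0.315,0,-0.088,0,-0.0312,0,-0.315,0,-0.088,0,-0.0312,0], jaw=-0.3)

```text
time_s: 30.7
position: [441.0, -389.0, 69.1]
tool_rot: [-2.219, -2.223, -0.003]
force: [-0.3, -0.5, 0.2]
opening: 29.9
grip_force: 0.0
```

Run:
```python
from h import *
did([-0.315,0,-0.088,0,-0.0312,0]); st(); im,P=row()
save('top2',cv2.resize(im[210:275,185:305],None,fx=5,fy=5,interpolation=cv2.INTER_CUBIC))
```

```text
t 30.7 pos [ 441.  -389.    69.1] cmd [ 440.6 -390.2   69.8] angerr 0.002 F [-0.3 -0.5  0.2] open 29.9 grip 0.0
blue label mean [442.2  -7.   21.3] x ext [419.9 465. ] y ext [-13.   -0.5] yaw -1.2
yellow label mean [439.9 -60.4  33.3] x ext [417. 462.] y ext [-68.2 -49.8] yaw 4.0
-6 z 21.7 x [417. 465.] | -14 z 21.0 x [417. 465.] | -22 z 21.2 x [413. 464.] | -30 z 21.5 x [382. 464.] | -38 z 21.0 x [381. 464.] | -46 z 20.3 x [382. 459.] | -54 z 34.0 x [381. 457.] | -62 z 34.2 x [382. 459.] | -70 z 34.8 x [381. 456.] | -78 z 583.2 x [382. 453.] | -86 z 588.8 x [382. 453.] | -94 z 609.1 x [382. 452.] | -102 z 595.6 x [382. 446.] | -110 z 36.4 x [382. 450.] | -118 z 32.9 x [382. 455.] | -126 z 32.1 x [382. 457.] | -134 z 29.8 x [381. 457.] | -142 z 28.3 x [381. 460.] | -150 z 26.4 x [418. 463.] | -158 z 25.0 x [419. 464.] | -166 z 23.8 x [415. 464.] | -174 z 21.7 x [419. 464.] | -182 z 11.3 x  | -190 z 11.1 x  | -198 z 10.8 x  | -206 z 10.8 x  | -214 z 13.1 x [400. 480.] | -222 z 33.0 x [398. 481.] | -230 z 37.6 x [381. 480.] | -238 z 43.8 x [381. 479.] | -246 z 20.6 x [381. 477.] | -254 z 11.8 x [381. 413.] |
```

View pics/top2.png

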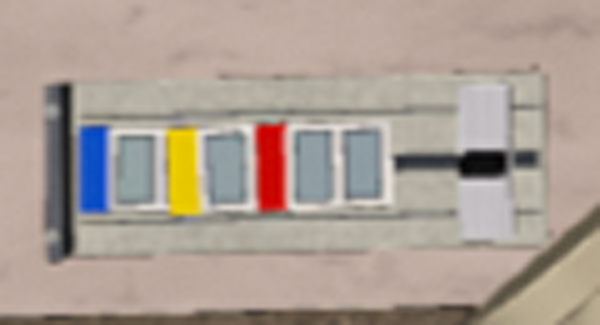

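The top crop shows a proper row: blue label at (94,170), yellow (184,170), red (271,167), and red's lower edge at 392. The slider face is at 458, a gap of about 37 mm. Next I'll grip the slider rib.

Emit:
carry_out(motion=[0.06,0,0,0,0,0,0.12,0,0,0,0,0,0.18,0,0,0,0,0,0.21,0,0,0,0,0,0.212,0,0.01,0,0,0,0.212,0,0.04,0,0,0,0.212,0,0.07,0,0,0,0.212,0,0.09,0,0,0,0.212,0,0.102,0,0,0,0.212,0,0.107,0,0,0])

```text
time_s: 31.75
position: [440.6, -231.3, -11.9]
tool_rot: [-2.221, -2.221, -0.002]
force: [-1.0, -0.1, 0.0]
opening: 29.8
grip_force: 0.0
```

Run:
```python
from h import *
did([0.212,0,0.107,0,0,0]); st()
```

```text
t 31.75 pos [ 440.6 -231.3  -11.9] cmd [ 440.6 -231.2  -10.4] angerr 0.0018 F [-1.  -0.1  0. ] open 29.8 grip 0.0
```

Next: close on the rib, then slide 28 mm of the ~37.

Emit:
carry_out(motion=[0,0,0,0,0,0,0,0,0,0,0,0,0,0,0,0,0,0,0,0,0,0,0,0,0,0,0,0,0,0,0,0,0,0,0,0,0,0,0,0,0,0,0,0,0,0,0,0,0,0,0,0,0,0,0,0,0,0,0,0], jaw=-1, force=30)

```text
time_s: 32.75
position: [440.3, -231.0, -10.9]
tool_rot: [-2.221, -2.221, -0.002]
force: [-4.6, -2.1, -3.2]
opening: 13.5
grip_force: 32.3
```

Emit:
carry_out(motion=[0.005,0,0,0,0,0,0.01,0,0,0,0,0,0.015,0,0,0,0,0,0.02,0,0,0,0,0,0.025,0,0,0,0,0,0.03,0,0,0,0,0,0.034,0,0,0,0,0,0.037,0,0,0,0,0,0.037,0,0,0,0,0,0.037,0,0,0,0,0])

```text
time_s: 33.75
position: [440.4, -202.7, -11.0]
tool_rot: [-2.22, -2.221, -0.003]
force: [-4.3, 2.3, -0.6]
opening: 13.0
grip_force: 32.6
```

Run:
```python
from h import *
did([0.037,0,0,0,0,0]); st()
```

```text
t 33.75 pos [ 440.4 -202.7  -11. ] cmd [ 440.6 -203.4  -10.4] angerr 0.0021 F [-4.3  2.3 -0.6] open 13.0 grip 32.6
```

Run:
```python
from h import *
im,d,p=grab("top"); P=pts(d,p)
save('top3',cv2.resize(im[210:275,185:305],None,fx=5,fy=5,interpolation=cv2.INTER_CUBIC))
```

```text
(no output)
```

View pics/top3.png

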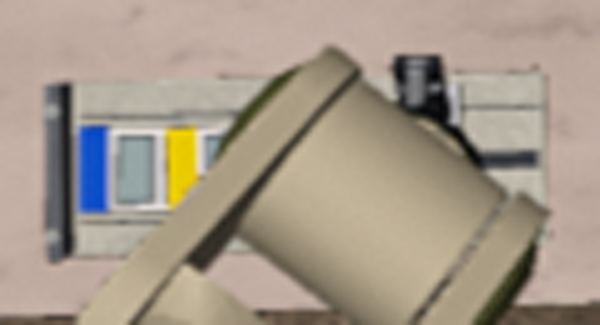

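The arm hides the gap in this view. I'll find the edges numerically in the earlier clear picture, top2.

```bash
cat >> h.py <<'E'
def ray(u,v,z,p):
    K=np.array(p["intrinsics"]); Rm=R.from_rotvec(p["rotation"]).as_matrix(); o=np.array(p["position"])
    r=Rm@np.array([(u-K[0,2])/K[0,0],-(v-K[1,2])/K[1,1],-1]); return o+r*(z-o[2])/r[2]
E
python3 - <<'E'
from h import *
im=cv2.imread('pics/top2.png').astype(float); p=cams.camera_params("top")
for lo,hi in((125,145),(180,200)):
    g=im[lo:hi].mean(0); 
    print(lo,'sum profile', [(c,int(g[c].sum())) for c in range(376,412,3)], [(c,int(g[c].sum())) for c in range(444,474,3)], [(c,int(g[c].sum())) for c in range(60,84,3)])
def w(c,r,z): return ray(185+(c+.5)/5-.5,210+(r+.5)/5-.5,z,p).round(1)
for c in (388,390,392,394): print('red end',c,w(c,165,20.5))
for c in (454,456,458,460): print('slide',c,w(c,165,25.3))
for c in (70,72,74,76,78): print('stop',c,w(c,165,34.5))
E
```

```text
125 sum profile [(376, 438), (379, 479), (382, 548), (385, 609), (388, 616), (391, 563), (394, 531), (397, 528), (400, 530), (403, 531), (406, 526), (409, 522)] [(444, 530), (447, 532), (450, 532), (453, 541), (456, 560), (459, 583), (462, 595), (465, 589), (468, 580), (471, 580)] [(60, 200), (63, 129), (66, 84), (69, 172), (72, 326), (75, 428), (78, 443), (81, 371)]
180 sum profile [(376, 396), (379, 428), (382, 517), (385, 626), (388, 677), (391, 637), (394, 570), (397, 518), (400, 513), (403, 523), (406, 527), (409, 526)] [(444, 517), (447, 514), (450, 510), (453, 519), (456, 539), (459, 566), (462, 585), (465, 589), (468, 588), (471, 587)] [(60, 235), (63, 161), (66, 90), (69, 150), (72, 288), (75, 389), (78, 415), (81, 356)]
red end 388 [ 439.3 -174.3   20.5]
red end 390 [ 439.3 -175.4   20.5]
red end 392 [ 439.3 -176.6   20.5]
red end 394 [ 439.2 -177.7   20.5]
slide 454 [ 438.8 -212.2   25.3]
slide 456 [ 438.7 -213.4   25.3]
slide 458 [ 438.7 -214.5   25.3]
slide 460 [ 438.7 -215.6   25.3]
stop 70 [444.9   1.4  34.5]
stop 72 [4.449e+02 3.000e-01 3.450e+01]
stop 74 [444.8  -0.8  34.5]
stop 76 [444.8  -1.9  34.5]
stop 78 [444.8  -3.   34.5]
```

The remaining gap to red's upper edge is about 9.8 mm. I'll slide 8 mm more, then release and lift clear.

Emit:
carry_out(motion=[0.002,0,0,0,0,0,0.004,0,0,0,0,0,0.006,0,0,0,0,0,0.008,0,0,0,0,0,0.009,0,0,0,0,0,0.01,0,0,0,0,0,0.0107,0,0,0,0,0,0.0107,0,0,0,0,0,0.0107,0,0,0,0,0,0.0107,0,0,0,0,0])

```text
time_s: 34.8
position: [440.4, -195.3, -11.0]
tool_rot: [-2.221, -2.221, -0.002]
force: [-6.4, -1.3, -0.9]
opening: 13.4
grip_force: 32.5
```

Emit:
carry_out(motion=[0,0,0,0,0,0,0,0,0,0,0,0,0,0,0,0,0,0,0,0,0,0,0,0,0,0,0,0,0,0,0,0,-0.015,0,0,0,0,0,-0.04,0,0,0,0,0,-0.07,0,0,0,0,0,-0.1,0,0,0,0,0,-0.107,0,0,0], jaw=-0.3)

```text
time_s: 35.8
position: [441.7, -196.0, 71.9]
tool_rot: [2.218, 2.219, 0.004]
force: [0.3, 0.1, 0.3]
opening: 29.8
grip_force: 0.0
```

Emit:
carry_out(motion=[-0.05,0,0,0,0,0,-0.11,0,0,0,0,0,-0.17,0,0,0,0,0,-0.23,0,0,0,0,0,-0.26,0,0,0,0,0,-0.26,0,0,0,0,0,-0.26,0,0,0,0,0,-0.26,0,0,0,0,0,-0.26,0,0,0,0,0,-0.26,0,0,0,0,0])

```text
time_s: 36.8
position: [441.0, -389.5, 69.1]
tool_rot: [-2.22, -2.223, -0.003]
force: [-0.9, 0.5, 0.4]
opening: 29.7
grip_force: 0.0
```

Run:
```python
from h import *
did([0.0107,0,0,0,0,0]); did([0,0,-0.107,0,0,0]); did([-0.26,0,0,0,0,0]); st(); im,P=row(); p=cams.camera_params("top")
c=cv2.resize(im[210:275,185:305],None,fx=5,fy=5,interpolation=cv2.INTER_CUBIC); save('top4',c); f=c.astype(float)
for lo,hi in((125,145),(180,200)):
    g=f[lo:hi].mean(0); print(lo,[(k,int(g[k].sum())) for k in range(376,420,2)])
o=cv2.imread('pics/top2.png')[:,:,::-1].astype(float)
print('row shift check', [int(np.abs(f[130:205,a:b]-o[130:205,a:b]).mean()) for a,b in((80,180),(180,280),(280,385))])
```

```text
t 36.8 pos [ 441.  -389.5   69.1] cmd [ 440.7 -390.4   69.8] angerr 0.0018 F [-0.9  0.5  0.4] open 29.7 grip 0.0
blue label mean [442.1  -6.9  20.8] x ext [419.8 465. ] y ext [-12.9  -0.5] yaw -1.3
yellow label mean [439.9 -60.4  33.3] x ext [416.8 462. ] y ext [-68.1 -49.3] yaw 4.0
-6 z 20.7 x [417. 465.] | -14 z 20.0 x [417. 465.] | -22 z 21.3 x [418. 463.] | -30 z 21.4 x [381. 464.] | -38 z 22.1 x [381. 464.] | -46 z 21.3 x [382. 460.] | -54 z 34.4 x [381. 457.] | -62 z 34.6 x [382. 458.] | -70 z 34.6 x [381. 456.] | -78 z 587.2 x [382. 453.] | -86 z 583.3 x [382. 455.] | -94 z 608.0 x [382. 452.] | -102 z 595.9 x [382. 444.] | -110 z 38.0 x [382. 451.] | -118 z 32.8 x [382. 455.] | -126 z 31.3 x [381. 455.] | -134 z 30.8 x [381. 457.] | -142 z 28.9 x [380. 460.] | -150 z 27.7 x [416. 463.] | -158 z 25.7 x [419. 464.] | -166 z 24.2 x [419. 464.] | -174 z 21.2 x [419. 464.] | -182 z 27.3 x [399. 481.] | -190 z 29.8 x [399. 482.] | -198 z 28.5 x [400. 482.] | -206 z 25.7 x [399. 481.] | -214 z 12.3 x  | -222 z 11.2 x  | -230 z 10.4 x [380. 385.] | -238 z 10.8 x [381. 391.] | -246 z 10.3 x [381. 396.] | -254 z 11.3 x [381. 413.] | 
125 [(376, 438), (378, 460), (380, 499), (382, 547), (384, 591), (386, 614), (388, 615), (390, 586), (392, 559), (394, 555), (396, 563), (398, 570), (400, 575), (402, 579), (404, 580), (406, 579), (408, 579), (410, 579), (412, 580), (414, 586), (416, 591), (418, 592)]
180 [(376, 396), (378, 412), (380, 452), (382, 518), (384, 595), (386, 654), (388, 675), (390, 647), (392, 597), (394, 549), (396, 513), (398, 503), (400, 527), (402, 556), (404, 567), (406, 570), (408, 577), (410, 582), (412, 586), (414, 589), (416, 590), (418, 591)]
row shift check [0, 0, 0]
```

Run:
```python
from h import *
o=cv2.imread('pics/top2.png').astype(float).sum(-1); f=cv2.imread('pics/top4.png').astype(float).sum(-1)
p=cams.camera_params("top")
def edge(g,a,b,lo,hi):   # subpixel rising edge, half level between lo/hi
    h=(lo+hi)/2; 
    for c in range(a,b):
        if g[c]<=h<g[c+1]: return round(c+(h-g[c])/(g[c+1]-g[c]),1)
for r0,r1 in((90,105),(105,120),(215,225),(225,238)):
    go=o[r0:r1].mean(0); gf=f[r0:r1].mean(0)
    eo=edge(go,440,475,go[430:445].mean(),go[464:480].mean()); 
    # trailing edge too
    print(r0,'front old',eo,'front new',edge(gf,375,415,go[375:390].mean(),go[464:480].mean()),'levels',go[375:390].mean().round(),go[464:480].mean().round(), 'new prof',[int(gf[k]) for k in range(380,412,3)],'rear old',[int(go[k]) for k in range(500,525,4)],'rear new',[int(gf[k]) for k in range(436,462,4)])
im,d,_=grab("top"); P=pts(d,p)
q=P[(P[...,2]>42)&(P[...,2]<54)&(abs(P[...,0]-440)<14)&(P[...,1]<-150)&(P[...,1]>-260)]; print('rib',q.mean(0).round(1),len(q))
P0=np.load('top0.npy'); q=P0[(P0[...,2]>42)&(P0[...,2]<54)&(abs(P0[...,0]-440)<14)&(P0[...,1]<-150)&(P0[...,1]>-260)]; print('rib0',q.mean(0).round(1),len(q))
for Q,lo,hi in((P0,-262,-200),(P,-226,-150)):
    q=Q[(Q[...,2]>20)&(Q[...,2]<30)&((abs(Q[...,0]-405)<5)|(abs(Q[...,0]-475)<5))&(Q[...,1]>lo)&(Q[...,1]<hi)]; print('block y',q[:,1].mean().round(1),np.percentile(q[:,1],[2,98]).round(1),len(q))
```

```text
90 front old 457.9 front new 393.5 levels 515.0 577.0 new prof [513, 506, 509, 519, 534, 554, 571, 576, 576, 573, 574] rear old [591, 549, 468, 428, 511, 533, 518] rear new [583, 542, 462, 419, 467, 506, 516]
105 front old 456.7 front new 393.2 levels 469.0 578.0 new prof [467, 464, 461, 476, 507, 544, 573, 578, 577, 571, 572] rear old [589, 549, 464, 400, 458, 486, 489] rear new [580, 550, 473, 406, 423, 454, 451]
215 front old 459.1 front new 398.4 levels 459.0 584.0 new prof [459, 457, 455, 439, 431, 455, 512, 570, 597, 586, 582] rear old [573, 575, 566, 516, 467, 492, 516] rear new [577, 589, 542, 437, 370, 472, 526]
225 front old 461.9 front new 397.5 levels 524.0 589.0 new prof [527, 522, 518, 513, 515, 533, 561, 580, 589, 586, 585] rear old [577, 575, 571, 538, 505, 523, 543] rear new [585, 593, 547, 454, 403, 491, 521]
rib [ 440.2 -195.2   48.5] 49
rib0 [ 439.4 -231.4   48.3] 49
block y -230.6 [-245.8 -215.9] 85
block y -195.5 [-209.  -180.9] 68
```

The row did not move. The red foot is about 4.5 mm from the slider face, which is inside the 6 mm limit, but I'll close up about 1.6 mm more for margin. Red's overhanging upper edge will still have clearance.

Emit:
carry_out(motion=[0.06,0,0,0,0,0,0.12,0,0,0,0,0,0.18,0,0,0,0,0,0.24,0,0,0,0,0,0.26,0,0.01,0,0,0,0.26,0,0.04,0,0,0,0.26,0,0.07,0,0,0,0.26,0,0.09,0,0,0,0.26,0,0.102,0,0,0,0.26,0,0.107,0,0,0])

```text
time_s: 37.9
position: [440.7, -195.3, -11.8]
tool_rot: [-2.221, -2.221, -0.002]
force: [0.6, 0.1, 0.6]
opening: 29.7
grip_force: 0.0
```

Emit:
carry_out(motion=[0,0,0,0,0,0,0,0,0,0,0,0,0,0,0,0,0,0,0,0,0,0,0,0,0,0,0,0,0,0,0.0007,0,0,0,0,0,0.0014,0,0,0,0,0,0.0021,0,0,0,0,0,0.0021,0,0,0,0,0,0.0021,0,0,0,0,0], jaw=-1)

```text
time_s: 38.9
position: [440.4, -193.6, -10.9]
tool_rot: [-2.221, -2.221, -0.002]
force: [-5.3, -2.1, -1.9]
opening: 13.0
grip_force: 32.3
```

Emit:
carry_out(motion=[0,0,0,0,0,0,0,0,0,0,0,0,0,0,0,0,0,0,0,0,0,0,0,0,0,0,0,0,0,0,0,0,-0.015,0,0,0,0,0,-0.04,0,0,0,0,0,-0.07,0,0,0,0,0,-0.1,0,0,0,0,0,-0.107,0,0,0], jaw=-0.3)

```text
time_s: 39.9
position: [441.7, -194.4, 71.9]
tool_rot: [2.218, 2.219, 0.004]
force: [-1.0, 1.3, 0.6]
opening: 29.7
grip_force: 0.0
```

Emit:
carry_out(motion=[-0.05,0,0,0,0,0,-0.11,0,0,0,0,0,-0.17,0,0,0,0,0,-0.23,0,0,0,0,0,-0.26,0,0,0,0,0,-0.26,0,0,0,0,0,-0.26,0,0,0,0,0,-0.26,0,0,0,0,0,-0.26,0,0,0,0,0,-0.26,0,0,0,0,0])

```text
time_s: 40.9
position: [441.0, -387.9, 69.1]
tool_rot: [-2.22, -2.223, -0.003]
force: [-0.0, 0.7, 0.1]
opening: 29.8
grip_force: 0.0
```

Run:
```python
from h import *
did([0.26,0,0.107,0,0,0]); did([0.0021,0,0,0,0,0]); did([0,0,-0.107,0,0,0]); did([-0.26,0,0,0,0,0]); st()
im,d,p=grab("top"); P=pts(d,p); c=cv2.resize(im[210:275,185:305],None,fx=5,fy=5,interpolation=cv2.INTER_CUBIC); save('top5',c)
f=cv2.imread('pics/top5.png').astype(float); o=cv2.imread('pics/top2.png').astype(float); s=f.sum(-1); so=o.sum(-1)
print('row change',[int(np.abs(f[130:205,a:b]-o[130:205,a:b]).mean()) for a,b in((80,180),(180,280),(280,385))])
for r0,r1 in((90,105),(105,120),(215,225),(225,238)):
    g=s[r0:r1].mean(0); go=so[r0:r1].mean(0); h=(go[375:390].mean()+go[464:480].mean())/2; print(r0,next(k for k in range(375,420) if g[k]<=h<g[k+1]))
q=P[(P[...,2]>42)&(P[...,2]<54)&(abs(P[...,0]-440)<14)&(P[...,1]<-150)&(P[...,1]>-260)]; print('rib',q.mean(0).round(1))
```

```text
t 40.9 pos [ 441.  -387.9   69.1] cmd [ 440.6 -388.8   69.8] angerr 0.0018 F [-0.   0.7  0.1] open 29.8 grip 0.0
row change [0, 1, 1]
90 394
105 393
215 392
225 392
rib [ 440.1 -193.1   48. ]
```

Run:
```python
from h import *
a,b=[cv2.imread(f'pics/top{k}.png',0).astype(np.float32) for k in(2,5)]
sh=[cv2.phaseCorrelate(a[120:215,l:h].copy(),b[120:215,l:h].copy())[0] for l,h in((80,165),(165,250),(255,380))]
print('shifts mm',np.round(np.array(sh)*0.567,2).tolist())
if np.abs(np.array(sh)).max()*0.567<2: print(robot.close_job())
```

```text
shifts mm [[0.0, 0.0], [-0.01, 0.01], [0.31, -0.0]]
the job is handed in; nothing more can be done
None
```

The job is handed in at about 41 s of 72; no verdict came back. The last top-camera check had blue, yellow and red shingled with labels to the fixed stop, the row moved 0.3 mm at most by the slider, and the sliding stop an estimated 2–3 mm from red's lower edge.

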